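Swap two pharmacy vials and take off a push-and-turn safety cap

ROBOT

A 6-joint arm with a two-finger parallel gripper is mounted at the origin on the work surface. World frame = base frame: x ahead of the robot, y to its left, z up, the work surface at z = 0. Lengths are in m, angles in rad, forces in N, time in s.
With the tool pointing down it reaches from about 0.35 to 0.975 m from the base axis. Payload 4.9 kg.
Tool frame: the origin (TCP) lies between the finger pads; the fingertips stand 17 mm ahead of it and the grasp point (between the pads) lies 2 mm behind it; z points along the fingers, y is the direction in which the jaws open and shut (so a half turn about z gives the same grasp; the last joint's range is limited). The gripper opens to 85 mm and grips with 20 to 120 N. Pads are 22 mm wide; open, the fingers measure 114 mm over their backs; the gripper's body (76 mm by 85 mm) begins 54 mm behind the grasp point. The pads swing forward as they close: fully open they stand 13 mm farther back than shut.
Start: joints at [-1.463, 0.053, 1.613, -0, 1.476, -0.119], TCP at [0.141, -0.609, 0.222] pointing down, gripper open.
Joint ranges: [-3.01, 3.01], [-1.01, 2.22], [0.06, 2.58], [-1.02, 4.17], [0.09, 2.62], [-3.14, 3.14]. Speed limits (rad/s): [2.57, 2.57, 3.14, 3.14, 3.14, 3.14].

INTERFACE

Orientations are given as a unit quaternion [w, x, y, z].
In Python, from plant import state, grab_frame, camera_model, job_done, find_in, silhouettes, landmark_of gives the robot as it stands.
- The arm moves only by the shell command python3 -m crank 'ROWS'. ROWS is JSON, a list of rows, each an object with "angular": the turn, a rotation vector about the tool's x, y, z each as a share of 5 degrees, from -1 to 1, a list of three; "delta_pos": the shift along the tool's x, y, z each as a share of 3 cm, from -1 to 1, a list of three; "gripper": the opening, from 0 (shut) to 1 (fully open). In form: [{"angular": [ax, ay, az], "delta_pos": [tx, ty, tz], "gripper": gripper}, ...]. A call has 1 to 12 rows; each row shifts and turns the commanded pose from where the row before left it, along the tool's axes as they then stand; what a row does not reach is not made up. A row lasts 1/8 s, in which the tool goes at most 62.5 mm and 10.7 degrees, less where a joint would pass 70% of its speed; a pose out of reach is approached as far as the arm can. A call with a number of a shift or a turn outside -1 to 1 is refused whole. A call with a gripper value outside its range is refused whole. The fingers move at their own pace and stop on an object; the grip force is fixed at half the most. Time passes only in rows, so rows that do not move let the fingers close. It gives the time, the measured TCP pose, the force and the opening at its end, in the units of the state.
- state(): the state, without advancing time (a new reading comes with each control period).
- grab_frame(name): name is "scene" or "side" or "wrist"; returns the picture (400x640x3 uint8, red, green, blue); there is no depth.
- camera_model(name): a dict with "camera_matrix" (3x3 intrinsics, pixels), "dist_coeffs" ([k1, k2, p1, p2, k3] as OpenCV has them; the pictures are not rectified), "rvec" (rotation vector, rad) and "tvec" (3), from world to camera coordinates, as OpenCV has them; the wrist camera has in their place "mount" (4x4, takes a point from camera to tool coordinates, whose origin is the TCP and whose axes are the flange's). Camera axes: x right, y down, z forward; pixel columns grow to the right and rows downward; lengths in m; the calibration is good to about 2 mm. A picture is of the moment at which its call begins: read the wrist's pose just before it. camera_model takes no time and is no camera call.
- job_done(): hands the job in, once; it reports no verdict.
Trained networks look in the newest picture that a camera, given by its name, has taken for a name from the list of things; names that differ only in an ending like _2 or _b are one class to them, and where a whole thing is asked for, a point or a joint stands for the part that bears it (a point fixed in the world has none). Each returns a list of dicts, best first, with "conf" (0 to 1); they miss things now and then, are a little off and sometimes report something else, mostly with a low value. They report only what shows in the picture. A call takes as long as a camera call. They do not tell look-alikes from the thing itself.
- find_in(camera, target): "bbox" ([left, top, right, bottom] in pixels, round what is visible of it).
- silhouettes(camera, target): "mask" (400x640 bool, what is visible of it) and "bbox" ([left, top, right, bottom] in pixels, round what is visible of it).
- landmark_of(camera, target): "pixel" ([column, row] in pixels: a listed point, or the origin of a listed thing).
The state is a dict: "time": time; "joint_pos": joint angles; "joint_vel": joint speeds; "joint_efforts": joint torques, N m; "tool_pos": TCP position; "tool_rot": TCP orientation; "contact_force": force on the tool from outside, world axes, zero at the start; "ft_torque": the same for the moment, N m; "gripper_width": opening from 0.0 (shut) to 1.0 (fully open).
Only numpy, scipy, OpenCV 4.12 (cv2) and the standard library are available. Lean on these libraries where they do the work, as an engineer would, in place of code of your own. Each camera call takes 0.05 s, during which the arm holds its last target.

TASK

The wrong medicine vial is in the opening block: swap the two vials, so that the white-capped one sits fully down in the block's square recess and the blue-capped one stands upright on the green pad where the white one was. Then press the white safety cap down, twist it anticlockwise until it comes free, and lift it off, leaving the vial in the block. Finish still holding the cap in the gripper, level and a few centimetres straight above the open vial; leave the carton, the ointment jar and the glucose meter where they are.

Things in the scene. Friction and masses are not known exactly. Their poses are not given: they have to be found in the camera images.
- vial_white (a point): Centre, 36 mm above the underside, of the loose amber vial with the white cap (0.13 kg), first on the pad. z up, x and y square to its flat sides. Square body 42 x 42 mm, 36 mm tall, then a round neck (34 mm wide, narrowing to 23 mm at 50 mm up); 72 mm tall with the cap. Pinch the body by its flat sides from above, open fingers either side of the cap.
- cap (a point): Centre of the white safety cap with a red bar along its x on top: round, 37 mm wide, 19.5 mm tall, 40 g, z up. When on, its centre is on the vial's axis, 62 mm above the vial's underside (66 mm above the counter in the block), its x along the vial's x. An inner spring holds it up in three notches: pressing down takes 4 N to start, 10 N at the stop 4.5 mm down.
- rim (a point): Centre of the white-capped vial's round rim, 62 mm above its underside, z up. Below it, three lugs lock the cap. Unpressed, the cap turns about 5 degrees and cannot be pulled off. Held 3 mm or more down it turns anticlockwise (from above); turned 46 to 80 degrees against the vial, best near 63, it lifts straight off. Clockwise is blocked. In the recess the vial itself still turns up to 9 degrees.
- vial_blue (a point): Centre (36 mm above its underside, on its axis) of the other loose amber vial, 0.1 kg, of the same shape and size, with a blue cap that stays on. z up, x and y square to its flat sides. It starts in the recess of the opening block.
- holder: Opening block fixed to the counter: aluminium, 110 x 110 x 18 mm, with a square recess in the middle of its top, 48 x 48 mm (3 mm clearance each side of a vial), 14 mm deep, 4 mm chamfer round the mouth; it keeps a vial from turning. Origin at the centre of its underside, z up, x and y along the sides of block and recess; recess floor 4 mm above the origin.
- pad: Green square pad, fixed to the counter, 100 x 100 mm, 3 mm thick. Origin at the centre of its underside, z up, x and y along its sides. The counter between the pad and the block is bare for 50 mm about the point half-way between their centres, so a vial can be set down there meanwhile.
- carton: Loose white and pink carton standing by, 45 x 90 x 55 mm tall, origin at the centre of its underside; to be left alone.
- ointment: Loose ointment jar standing by, pale with a teal lid, 58 mm wide, 42 mm tall, origin at the centre of its underside; to be left alone.
- meter: Loose pale glucose meter lying by, 90 x 56 x 18 mm, origin at the centre of its underside; to be left alone.
Things that resemble listed ones, but are neither listed nor needed, are in the scene too. Of the things like the holder, leave any that is turquoise; of the rest the smaller one is meant. What is shaped like the part that bears vial_white but red is not meant.

How it is judged:
On the way, in this order (a step that is already met when the one before it is completed fails the run):
1. the vials have changed places: white-capped one fully down in the recess, blue-capped one standing on the pad, the white cap on and not pressed (x of vial_white in the frame of holder between -0.007 and 0.007 m and y of vial_white in the frame of holder between -0.007 and 0.007 m and z of vial_white in the frame of holder between 0.036 and 0.0425 m and angle between each of vial_white, vial_blue's own z axis and vertical below 0.1 rad and x of vial_blue in the frame of pad between -0.03 and 0.03 m and y of vial_blue in the frame of pad between -0.03 and 0.03 m and z of vial_blue in the frame of pad between 0.036 and 0.042 m and z of cap in the frame of vial_white between 0.025 and 0.0275 m), for 0.2 s.
2. the white cap is pressed down, not yet turned (x of vial_white in the frame of holder between -0.007 and 0.007 m and y of vial_white in the frame of holder between -0.007 and 0.007 m and z of vial_white in the frame of holder between 0.036 and 0.0425 m and angle between vial_white's own z axis and vertical below 0.1 rad and angle between the x axis of cap and the x axis of vial_white, either way round below 0.14 rad and z of cap in the frame of vial_white below 0.024 m), for 0.02 s.
3. the white cap is turned out of its notches while still down on the vial in the block (x of vial_white in the frame of holder between -0.007 and 0.007 m and y of vial_white in the frame of holder between -0.007 and 0.007 m and z of vial_white in the frame of holder between 0.036 and 0.0425 m and angle between vial_white's own z axis and vertical below 0.1 rad and angle between the x axis of cap and the x axis of vial_white, either way round above 0.3 rad and z of cap in the frame of vial_white below 0.024 m), for 0.02 s.
At the end, for the whole second after the job is handed in: The white cap is held still, touching only the gripper, level within 17 deg, within 30 mm of the vial axis, 24 to 144 mm above its seat. Its vial is upright, fully down in the recess; the blue-capped vial upright on the pad, within 30 mm of centre along each side. Bystanders moved under 30 mm (x of vial_white in the frame of holder between -0.007 and 0.007 m and y of vial_white in the frame of holder between -0.007 and 0.007 m and z of vial_white in the frame of holder between 0.036 and 0.0425 m and angle between each of vial_white, vial_blue's own z axis and vertical below 0.1 rad and x of vial_blue in the frame of pad between -0.03 and 0.03 m and y of vial_blue in the frame of pad between -0.03 and 0.03 m and z of vial_blue in the frame of pad between 0.036 and 0.042 m and z of cap in the frame of vial_white between 0.05 and 0.17 m and horizontal distance between cap and vial_white below 0.03 m and angle between cap's own z axis and vertical below 0.3 rad and contact force between the fingers and cap_w above 0.5 N and contact force between each of cap_w, the arm, the fingers and vial_w below 0.05 N and linear speed of cap_w below 0.03 m/s and linear speed of each of vial_w, vial_b below 0.02 m/s and contact force between the fingers and vial_b below 0.05 N and distance of each of carton, ointment, meter from where it was at the start of the episode below 0.03 m); the arm keeps its last pose, push and grip.
It fails at once if a vial is tipped over (angle between any of vial_white, vial_blue's own z axis and vertical above 0.7 rad).
It fails at once if the carton, the jar or the meter is pushed away (distance of any of carton, ointment, meter from where it was at the start of the episode above 0.03 m).
It also fails if it takes over 72 s, if anything falls off the work surface, if the arm or the gripper's body presses on something with over 40 N, if the wrist force passes 120 N, or if a joint passes its speed limit or range.

## Working session

There is one attempt and no reset: what is moved stays moved. The work goes in short steps, Python scripts to look and compute and a shell command to move; the robot and the scene stay as the last step left them, time stands still between calls to the robot, and variables do not carry over. Pictures are saved under pics/ and viewed, and the job is handed in when it is done.

```bash
ls; mkdir -p pics; python3 - <<'E'
from plant import *
import cv2
print(state())
for n in ["scene","side","wrist"]:
    cv2.imwrite(f"pics/{n}0.png",grab_frame(n)[:,:,::-1])
    print(n,camera_model(n))
E
```

```text
pics
{'time': 0.0, 'joint_pos': array([-1.46299410e+00,  5.33449868e-02,  1.61430352e+00, -1.00270109e-05,
        1.47600617e+00, -1.18974053e-01]), 'joint_vel': array([-0.00127088, -0.00023283, -0.00040179, -0.00133505,  0.00046165,
        0.00050563]), 'joint_efforts': array([ 2.11967636e-03, -3.93681192e+01, -3.70174849e+01,  1.63182708e-04,
        7.22361845e-03, -1.06432495e-06]), 'tool_pos': array([ 0.14046648, -0.60834458,  0.22026472]), 'tool_rot': array([-1.03102363e-03,  9.93577867e-01,  1.13145743e-01,  7.68682895e-07]), 'contact_force': array([-0.45644752,  0.49381737,  0.03591534]), 'ft_torque': array([-0.03007176, -0.03743661,  0.04700831]), 'gripper_width': 1.0023083159497586}
scene {'camera_matrix': array([[398.68337086,   0.        , 316.23861359],
       [  0.        , 398.68337086, 196.725342  ],
       [  0.        ,   0.        ,   1.        ]]), 'dist_coeffs': array([0.01347179, 0.        , 0.        , 0.        , 0.        ]), 'rvec': array([ 1.50470183,  2.21038587, -0.76266304]), 'tvec': array([ 0.16994738, -0.39225062,  1.23951452])}
side {'camera_matrix'
[... 263 characters left out ...]
5831, -2.82631735,  1.07727204]), 'tvec': array([0.54608797, 0.13454317, 0.80629663])}
wrist {'camera_matrix': array([[308.23269554,   0.        , 316.62994994],
       [  0.        , 308.23269554, 203.50041047],
       [  0.        ,   0.        ,   1.        ]]), 'dist_coeffs': array([-0.0449679,  0.       ,  0.       ,  0.       ,  0.       ]), 'mount': array([[-5.36859791e-05, -9.62130484e-01, -2.72589304e-01,
         6.97692334e-02],
       [ 9.99999806e-01, -2.20925438e-04,  5.82829655e-04,
         7.32820414e-04],
       [-6.20980090e-04, -2.72589220e-01,  9.62130309e-01,
        -1.51107661e-01],
       [ 0.00000000e+00,  0.00000000e+00,  0.00000000e+00,
         1.00000000e+00]])}
```

View pics/scene0.png

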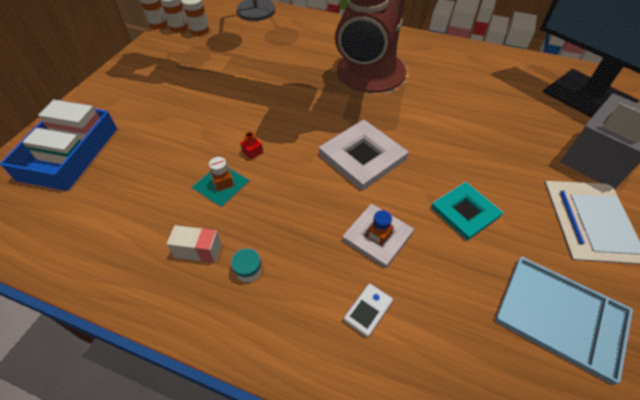

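View pics/side0.png

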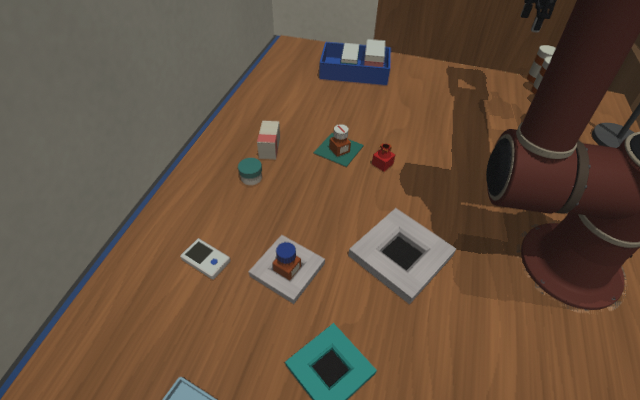

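View pics/wrist0.png

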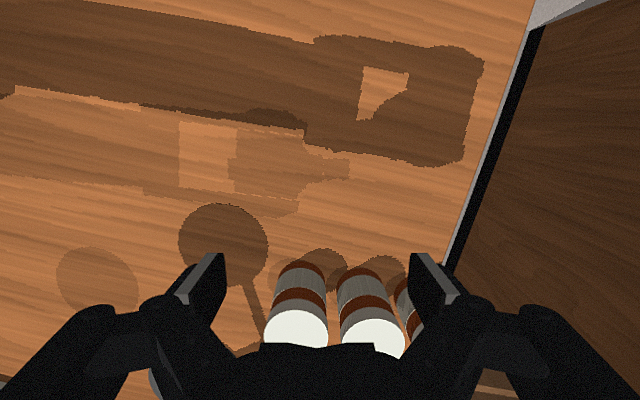

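The scene picture shows the white-capped vial on the green pad (220,180) and the blue-capped vial in the smaller grey block (378,235). The decoys are the larger grey block (363,153), the turquoise block and the red part. In the side view the white vial is at (340,142) and the block at (287,267).

```bash
cat > h.py <<'E'
import numpy as np, cv2
from plant import *
from scipy.spatial.transform import Rotation as R
def cam(n, st=None):
    m=camera_model(n); K=m['camera_matrix']; D=m['dist_coeffs']
    if n=='wrist':
        q=st['tool_rot']; T=np.eye(4); T[:3,:3]=R.from_quat([q[1],q[2],q[3],q[0]]).as_matrix(); T[:3,3]=st['tool_pos']
        W=np.linalg.inv(T@m['mount']); return K,D,W[:3,:3],W[:3,3]
    return K,D,cv2.Rodrigues(m['rvec'])[0],m['tvec']
def ray(c,px):
    K,D,Rm,t=c; u=cv2.undistortPoints(np.array([[px]],float),K,D)[0,0]
    d=Rm.T@np.array([u[0],u[1],1]); return -Rm.T@t, d/np.linalg.norm(d)
def onplane(c,px,z):
    o,d=ray(c,px); return o+d*(z-o[2])/d[2]
def tri(rs):
    A=sum(np.eye(3)-np.outer(d,d) for o,d in rs); b=sum((np.eye(3)-np.outer(d,d))@o for o,d in rs)
    return np.linalg.solve(A,b)
def proj(c,P):
    K,D,Rm,t=c; return cv2.projectPoints(np.atleast_2d(np.array(P,float)),cv2.Rodrigues(Rm)[0],t,K,D)[0][:,0]
def yaw():
    s=state(); q=s['tool_rot']; M=R.from_quat([q[1],q[2],q[3],q[0]]).as_matrix()
    return s,M
E
python3 - <<'E'
from h import *
z={'vial_white':.039,'vial_blue':.040,'holder':0,'pad':0,'cap':.065,'carton':0,'ointment':0,'meter':0}
for n in ['scene','side']:
    grab_frame(n); c=cam(n)
    for k in z:
        for r in landmark_of(n,k)[:3]:
            if r['conf']>.2: print(n,k,round(r['conf'],2),np.round(r['pixel'],1),onplane(c,r['pixel'],z[k])[:2].round(4))
    for k,zz in (('holder',.018),('pad',.003)):
        for r in silhouettes(n,k)[:3]:
            m=r['mask'].astype(np.uint8); cs=max(cv2.findContours(m,0,1)[0],key=cv2.contourArea)
            pts=np.array([onplane(c,p[0].astype(float),zz)[:2] for p in cs],np.float32)
            print(n,k,round(r['conf'],2),r['bbox'],cv2.minAreaRect(pts))
E
```

```text
scene vial_white 0.63 [220.2 171.8] [ 0.5647 -0.2005]
scene vial_blue 0.7 [379.8 226.5] [0.5771 0.1898]
scene vial_blue 0.62 [222.3 180.9] [ 0.588  -0.1813]
scene holder 0.94 [364.8 154.4] [0.3509 0.0899]
scene holder 0.88 [381.  237.7] [0.5769 0.1973]
scene holder 0.78 [467.1 214.2] [0.4458 0.3609]
scene pad 0.8 [222.5 183.7] [ 0.5688 -0.2005]
scene cap 0.72 [223.1 163.7] [ 0.5588 -0.1904]
scene carton 0.59 [195.9 251.1] [ 0.7526 -0.1595]
scene ointment 0.72 [249.1 271.4] [ 0.7539 -0.032 ]
scene meter 0.95 [368.9 311.6] [0.7457 0.2215]
scene holder 0.96 [320.9, 119.2, 406.0, 190.7] ((0.36151763796806335, 0.08716616034507751), (0.1726924180984497, 0.17653349041938782), 61.78266906738281)
scene holder 0.9 [343.9, 204.7, 411.2, 266.5] ((0.5819268226623535, 0.18874244391918182), (0.11261238157749176, 0.11938154697418213), 72.73303985595703)
scene holder 0.55 [433.3, 182.8, 504.4, 238.7] ((0.4469965994358063, 0.353054404258728), (0.11467903852462769, 0.121906578540802), 56.5313720703125)
scene pad 0.64 [194.4, 165.1, 248.1, 207.0] ((0.5707019567489624, -0.20373335480690002), (0.101971231
[... 586 characters left out ...]
]
side ointment 0.68 [248.7 174.3] [ 0.7611 -0.0432]
side meter 0.8 [205.9 260.3] [0.7451 0.2187]
side holder 0.88 [288.1, 323.8, 375.8, 399.4] ((0.4395771920681, 0.3570880591869354), (0.11268128454685211, 0.1118704080581665), 56.604400634765625)
side holder 0.66 [348.6, 207.9, 454.9, 302.9] ((0.3592236340045929, 0.08576743304729462), (0.17477701604366302, 0.1654462218284607), 61.38737106323242)
side holder 0.63 [248.0, 238.9, 327.6, 302.9] ((0.5749861001968384, 0.1928304135799408), (0.11733012646436691, 0.11728024482727051), 73.36973571777344)
side pad 0.59 [317.5, 134.7, 365.2, 166.7] ((0.5672594308853149, -0.20309367775917053), (0.1066516861319542, 0.10479231923818588), 75.91931915283203)
```

```bash
cat >> h.py <<'E'
def todo(x,y,z,yawdeg=None):
    """total rotation (units of 5deg, tool rotvec) to be level at yaw, and then total shift (units of 3cm) in axes after / before rotation"""
    s,M=yaw(); p=s['tool_pos']; psi=np.degrees(np.arctan2(M[1,0],M[0,0]))
    if yawdeg is None: yawdeg=psi
    a=np.radians(yawdeg); G=np.array([[np.cos(a),np.sin(a),0],[np.sin(a),-np.cos(a),0],[0,0,-1.]])
    rv=np.degrees(R.from_matrix(M.T@G).as_rotvec())/5
    d=np.array([x,y,z])-p
    print('t',round(s['time'],2),'pos',p.round(4),'yaw',round(psi,2),'w',round(s['gripper_width'],3),'F',s['contact_force'].round(1),'tilt',round(np.degrees(np.arccos(-M[2,2])),2))
    print('rot',rv.round(3),'| shift then-axes',(G.T@d/.03).round(3),'| shift now-axes',(M.T@d/.03).round(3),'J6',s['joint_pos'][5].round(2))
E
python3 -c "
from h import *
todo(.536,-.192,.22,-15)"
```

```text
t 1.25 pos [ 0.1405 -0.609   0.2215] yaw 12.99 w 1.003 F [-0.4  0.4 -0.4] tilt 0.0
rot [ 0.    -0.     5.599] | shift then-axes [  9.136 -16.838   0.051] | shift now-axes [ 15.97 -10.58   0.05] J6 -0.12
```

```bash
python3 -m crank '[{"angular":[0,0,0],"delta_pos":[1,-0.66,0],"gripper":1},{"angular":[0,0,0],"delta_pos":[1,-0.66,0],"gripper":1},{"angular":[0,0,0],"delta_pos":[1,-0.66,0],"gripper":1},{"angular":[0,0,0],"delta_pos":[1,-0.66,0],"gripper":1},{"angular":[0,0,0],"delta_pos":[1,-0.66,0],"gripper":1},{"angular":[0,0,0],"delta_pos":[1,-0.66,0],"gripper":1},{"angular":[0,0,0],"delta_pos":[1,-0.66,0],"gripper":1},{"angular":[0,0,0],"delta_pos":[1,-0.66,0],"gripper":1},{"angular":[0,0,0],"delta_pos":[1,-0.66,0],"gripper":1},{"angular":[0,0,0],"delta_pos":[1,-0.66,0],"gripper":1}]'
python3 -m crank '[{"angular":[0,0,0],"delta_pos":[1,-0.66,0],"gripper":1},{"angular":[0,0,0],"delta_pos":[1,-0.66,0],"gripper":1},{"angular":[0,0,0],"delta_pos":[1,-0.66,0],"gripper":1},{"angular":[0,0,0],"delta_pos":[1,-0.66,0],"gripper":1},{"angular":[0,0,0],"delta_pos":[1,-0.66,0],"gripper":1},{"angular":[0,0,0],"delta_pos":[0.97,-0.66,0],"gripper":1},{"angular":[0,0,0.9],"delta_pos":[0,0,0],"gripper":1},{"angular":[0,0,0.9],"delta_pos":[0,0,0],"gripper":1},{"angular":[0,0,0.95],"delta_pos":[0,0,0],"gripper":1},{"angular":[0,0,0.95],"delta_pos":[0,0,0],"gripper":1},{"angular":[0,0,0.95],"delta_pos":[0,0,0],"gripper":1},{"angular":[0,0,0.95],"delta_pos":[0,0,0],"gripper":1}]'
python3 - <<'E'
from h import *
s=state(); im=grab_frame('wrist'); cv2.imwrite('pics/w1.png',im[:,:,::-1]); c=cam('wrist',s)
todo(.536,-.192,.22,-15)
for k,z in (('vial_white',.039),('cap',.065),('pad',0)):
    for r in landmark_of('wrist',k)[:2]: print(k,round(r['conf'],2),np.round(r['pixel'],1),onplane(c,r['pixel'],z).round(4))
for r in silhouettes('wrist','pad')[:1]:
    m=r['mask'].astype(np.uint8); cs=max(cv2.findContours(m,0,1)[0],key=cv2.contourArea)
    print(cv2.minAreaRect(np.array([onplane(c,p[0].astype(float),.003)[:2] for p in cs],np.float32)))
E
```

```text
time: 2.5
tool_pos: [0.389, -0.3477, 0.2217]
tool_rot: [0.0, 0.994, 0.113, 0.0]
contact_force: [0.9, 0.6, -0.2]
gripper_width: 0.998
time: 4.0
tool_pos: [0.5361, -0.1925, 0.2215]
tool_rot: [0.0, 0.991, -0.132, 0.0]
contact_force: [0.1, -0.1, -1.1]
gripper_width: 0.996
t 4.05 pos [ 0.5361 -0.1926  0.2216] yaw -15.26 w 0.999 F [-0.4 -1.   0.3] tilt 0.01
rot [ 0.    -0.002 -0.051] | shift then-axes [-0.01  -0.017  0.052] | shift now-axes [-0.01  -0.017  0.052] J6 1.36
vial_white 0.94 [330.7 252.2] [ 0.4505 -0.187   0.039 ]
vial_white 0.66 [317.  153.7] [ 0.5662 -0.2016  0.039 ]
cap 0.84 [314.9 157.6] [ 0.5659 -0.1993  0.065 ]
pad 0.72 [321.7 146.1] [ 0.5691 -0.2083  0.    ]
((0.5704993605613708, -0.20550155639648438), (0.10114611685276031, 0.10054903477430344), 75.69368743896484)
```

View pics/w1.png

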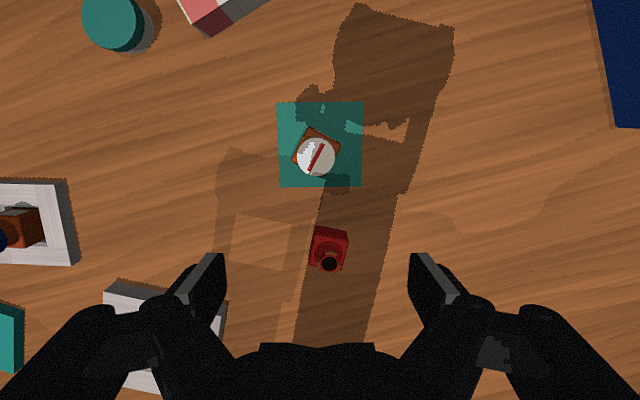

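The wrist view shows the white vial at (316,155) on the pad (277–363, 102–187). Its red bar, and so the vial, is turned relative to the pad. The red decoy is at (329,250). Next I measure the vial's yaw.

```bash
python3 - <<'E'
from h import *
im=cv2.imread('pics/w1.png'); s=state(); c=cam('wrist',s)
cv2.imwrite('pics/w1z.png',cv2.resize(im[90:200,260:380],None,fx=5,fy=5,interpolation=cv2.INTER_CUBIC))
b,g,r=[im[:,:,i].astype(int) for i in range(3)]
red=((r-np.maximum(b,g))>60)&(abs(g-b)<40); m=np.zeros_like(red); m[140:178,300:332]=red[140:178,300:332]
ys,xs=np.nonzero(m)
P=np.array([onplane(c,(x,y),.075)[:2] for x,y in zip(xs,ys)]); u,sv,vt=np.linalg.svd(P-P.mean(0)); print(len(P),P.mean(0),sv,np.degrees(np.arctan2(*vt[0][::-1])))
for r in silhouettes('wrist','vial_white')[:3]:
    mm=r['mask'].astype(np.uint8); print(r['bbox'],r['conf'])
E
```

```text
123 [ 0.56876079 -0.19980082] [0.09534135 0.04925944] 144.33460534470407
[309.4, 224.2, 350.0, 272.2] 0.93
[293.2, 124.1, 342.6, 166.2] 0.65
```

View pics/w1z.png

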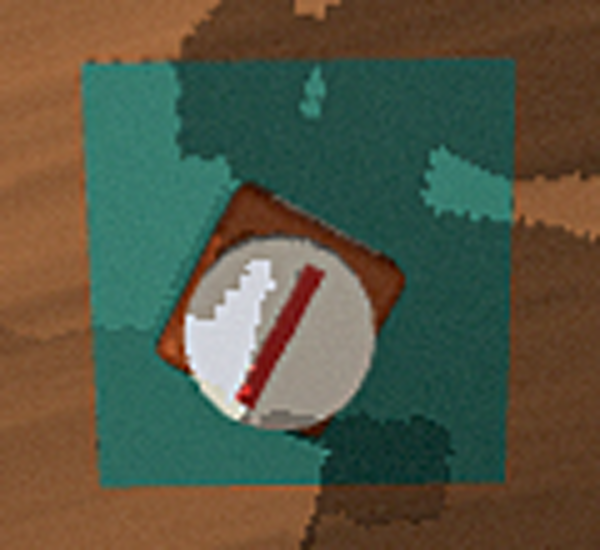

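```bash
python3 - <<'E'
from h import *
s=state(); c=cam('wrist',s)
f=lambda p,z:onplane(c,(p[0]/5+260,p[1]/5+90),z)[:2]
a,b=f((245,402),.075),f((315,265),.075); print('bar',(a+b)/2,np.degrees(np.arctan2(*(b-a)[::-1])),np.linalg.norm(b-a))
q=[f(p,.039) for p in ((245,183),(405,275),(318,435),(160,350))]
for i in range(4):
    d=q[(i+1)%4]-q[i]; print(np.degrees(np.arctan2(*d[::-1]))%90,np.linalg.norm(d))
print((q[0]+q[2])/2,(q[1]+q[3])/2,np.mean(q,0), 'cap', f((280,335),.072))
E
```

```text
bar [ 0.56759056 -0.20077124] -42.08042278811248 0.029613189758804077
45.69640129625583 0.03912427664008247
47.14582976524923 0.03934044049105051
46.46090165479463 0.039094686907056794
47.17438212628382 0.039862741850072984
[ 0.56778755 -0.20134411] [ 0.56758935 -0.20117378] [ 0.56768845 -0.20125894] cap [ 0.56706754 -0.20070614]
```

```bash
python3 -c "
from h import *
todo(.5676,-.2009,.030,-43.2)"
```

```text
t 4.3 pos [ 0.5361 -0.1926  0.2215] yaw -14.95 w 0.999 F [0.8 0.5 0.4] tilt 0.0
rot [ 0.000e+00 -1.000e-03  5.649e+00] | shift then-axes [ 0.955 -0.516  6.384] | shift now-axes [ 1.085e+00 -3.000e-03  6.384e+00] J6 1.36
```

```bash
python3 -m crank '[{"angular":[0,0,0],"delta_pos":[0.55,0,0.3],"gripper":1},{"angular":[0,0,0],"delta_pos":[0.535,0,0.3],"gripper":1},{"angular":[0,0,0.95],"delta_pos":[0,0,0.5],"gripper":1},{"angular":[0,0,0.94],"delta_pos":[0,0,0.5],"gripper":1},{"angular":[0,0,0.94],"delta_pos":[0,0,0.4],"gripper":1},{"angular":[0,0,0.94],"delta_pos":[0,0,0.4],"gripper":1},{"angular":[0,0,0.94],"delta_pos":[0,0,0.4],"gripper":1},{"angular":[0,0,0.94],"delta_pos":[0,0,0.2],"gripper":1}]'
python3 - <<'E'
from h import *
s=state(); im=grab_frame('wrist'); cv2.imwrite('pics/w2.png',im[:,:,::-1]); c=cam('wrist',s)
todo(.5676,-.2009,.030,-43.2)
for p in ((.5677,-.2009,.075),(.5677,-.2009,.039)): print(proj(c,p))
E
```

```text
time: 5.3
tool_pos: [0.5672, -0.2008, 0.1305]
tool_rot: [-0.0, 0.929, -0.369, -0.001]
contact_force: [0.8, 0.6, -0.8]
gripper_width: 0.997
t 5.35 pos [ 0.5668 -0.2006  0.1298] yaw -43.46 w 0.999 F [-0.   0.3 -0.1] tilt 0.14
rot [ 0.008  0.026 -0.053] | shift then-axes [ 0.025 -0.011  3.327] | shift now-axes [ 0.033 -0.013  3.327] J6 1.87
[[316.28664232 218.65857218]]
[[316.32565128 204.55096408]]
```

View pics/w2.png

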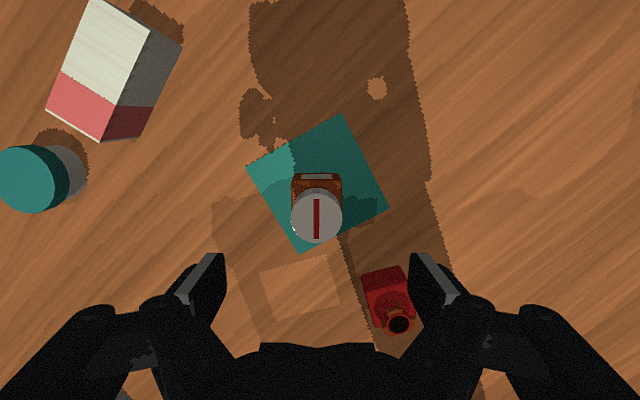

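The bar is vertical and centred at (317,219), against a predicted (316,219), so the gripper is aligned and I can descend and grip.

```bash
python3 -m crank '[{"angular":[0,0,0],"delta_pos":[0.03,-0.01,1],"gripper":1},{"angular":[0,0,0],"delta_pos":[0,0,1],"gripper":1},{"angular":[0,0,0],"delta_pos":[0,0,0.9],"gripper":1},{"angular":[0,0,0],"delta_pos":[0,0,0.42],"gripper":1},{"angular":[0,0,0],"delta_pos":[0,0,0],"gripper":0},{"angular":[0,0,0],"delta_pos":[0,0,0],"gripper":0},{"angular":[0,0,0],"delta_pos":[0,0,0],"gripper":0},{"angular":[0,0,0],"delta_pos":[0,0,0],"gripper":0},{"angular":[0,0,0],"delta_pos":[0,0,0],"gripper":0}]'
python3 - <<'E'
from h import *
cv2.imwrite('pics/w3.png',grab_frame('wrist')[:,:,::-1]); cv2.imwrite('pics/s3.png',grab_frame('side')[60:240,240:480,::-1].repeat(3,0).repeat(3,1))
todo(.572,-.003,.030,-17)
E
```

```text
time: 6.48
tool_pos: [0.5694, -0.2021, 0.0333]
tool_rot: [0.0, 0.93, -0.369, 0.001]
contact_force: [0.1, -0.2, 3.6]
gripper_width: 0.417
t 6.58 pos [ 0.5693 -0.202   0.033 ] yaw -43.25 w 0.42 F [-0.6 -1.8  4.6] tilt 0.15
rot [ 1.000e-03 -3.000e-02 -5.251e+00] | shift then-axes [-1.855 -6.37   0.1  ] | shift now-axes [-4.481 -4.892  0.091] J6 1.86
```

View pics/w3.png

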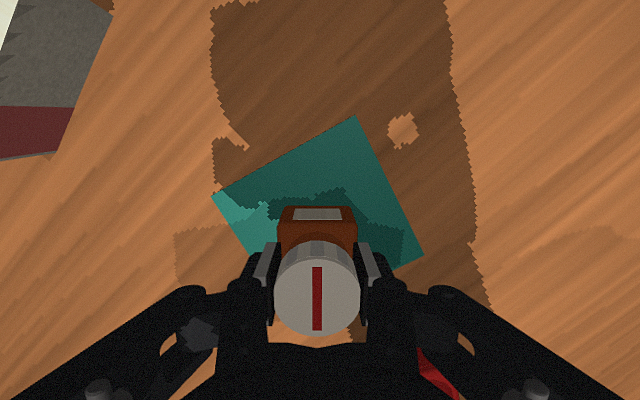

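View pics/s3.png

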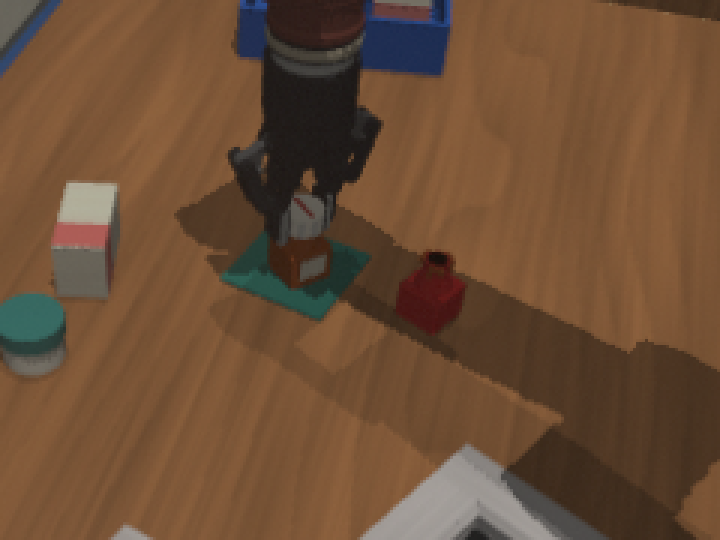

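The width reads 0.42 where about 0.49 is expected for 42 mm, so I'll check the gripper geometry by projection before lifting.

```bash
python3 - <<'E'
from h import *
m=camera_model('wrist'); W=np.linalg.inv(m['mount']); c=(m['camera_matrix'],m['dist_coeffs'],W[:3,:3],W[:3,3])
for y in (-.0425,-.021,-.0185):
  for z in (-.02,-.01,0,.01,.017): print(y,z,proj(c,[(.011,y,z),(-.011,y,z)]).round(0).tolist())
cc=cam('wrist',state())
im=cv2.imread('pics/w3.png'); cv2.imwrite('pics/w3z.png',cv2.resize(im[200:350,230:400],None,fx=4,fy=4,interpolation=cv2.INTER_CUBIC))
E
```

```text
-0.0425 -0.02 [[225.0, 249.0], [229.0, 291.0]]
-0.0425 -0.01 [[231.0, 241.0], [234.0, 280.0]]
-0.0425 0 [[236.0, 233.0], [239.0, 271.0]]
-0.0425 0.01 [[240.0, 227.0], [243.0, 263.0]]
-0.0425 0.017 [[243.0, 223.0], [246.0, 257.0]]
-0.021 -0.02 [[271.0, 249.0], [273.0, 291.0]]
-0.021 -0.01 [[274.0, 241.0], [276.0, 281.0]]
-0.021 0 [[277.0, 234.0], [278.0, 271.0]]
-0.021 0.01 [[279.0, 227.0], [280.0, 263.0]]
-0.021 0.017 [[280.0, 223.0], [282.0, 258.0]]
-0.0185 -0.02 [[277.0, 249.0], [278.0, 291.0]]
-0.0185 -0.01 [[279.0, 241.0], [281.0, 281.0]]
-0.0185 0 [[281.0, 234.0], [283.0, 271.0]]
-0.0185 0.01 [[283.0, 227.0], [285.0, 263.0]]
-0.0185 0.017 [[285.0, 223.0], [286.0, 258.0]]
```

View pics/w3z.png

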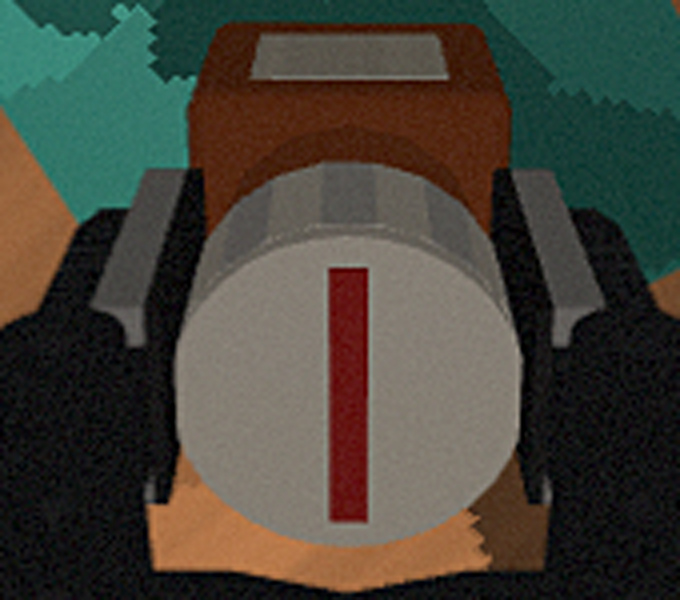

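```bash
python3 - <<'E'
from h import *
s,M=yaw(); c=cam('side'); T=s['tool_pos']
im=grab_frame('side')[:,:,::-1].copy()
x0,y0,k=300,70,7
big=cv2.resize(im[y0:y0+85,x0:x0+100],None,fx=k,fy=k,interpolation=cv2.INTER_CUBIC)
for y in (-.021,.021):
  for z,col in ((.017,(0,255,0)),(0,(255,255,0)),(-.01,(255,0,255)),(-.054,(0,255,255))):
    p=proj(c,T+M@np.array([0,y,z]))[0]; q=((p-[x0,y0])*k).astype(int); cv2.circle(big,tuple(int(v) for v in q),4,col,-1)
cv2.imwrite('pics/s3b.png',big)
E
```

```text
(no output)
```

View pics/s3b.png

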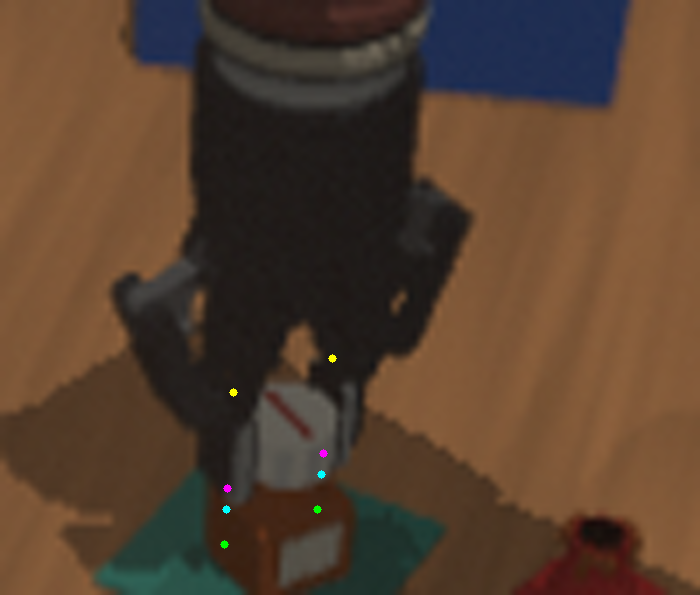

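Both views show the fingertips at shoulder/neck height, about 20 mm higher than the stated offsets suggest, with the width matching the neck. I'll open, go lower and grip again.

```bash
python3 -m crank '[{"angular":[0,0,0],"delta_pos":[0,0,0],"gripper":1},{"angular":[0,0,0],"delta_pos":[0,0,0],"gripper":1},{"angular":[0,0,0],"delta_pos":[0,0,0],"gripper":1},{"angular":[0,0,0],"delta_pos":[0,0,0],"gripper":1}]'
python3 - <<'E'
from h import *
s,M=yaw(); cv2.imwrite('pics/w4.png',grab_frame('wrist')[:,:,::-1]); todo(.5677,-.2010,.018,-43.2)
c=cam('side'); T=s['tool_pos']
im=grab_frame('side')[:,:,::-1].copy()
x0,y0,k=300,70,7
big=cv2.resize(im[y0:y0+85,x0:x0+100],None,fx=k,fy=k,interpolation=cv2.INTER_CUBIC)
for y in (-.0425,.0425):
  for z,col in ((.017,(0,255,0)),(0,(255,255,0)),(-.01,(255,0,255)),(-.054,(0,255,255))):
    p=proj(c,T+M@np.array([0,y,z]))[0]; q=((p-[x0,y0])*k).astype(int); cv2.circle(big,tuple(int(v) for v in q),4,col,-1)
cv2.imwrite('pics/s4.png',big)
E
```

```text
time: 7.12
tool_pos: [0.5682, -0.2012, 0.0315]
tool_rot: [-0.0, 0.93, -0.369, -0.0]
contact_force: [0.3, 0.2, 0.0]
gripper_width: 1.003
t 7.17 pos [ 0.5682 -0.2012  0.0316] yaw -43.25 w 1.002 F [-0.3  0.1 -1.1] tilt 0.03
rot [ 0.002  0.007 -0.01 ] | shift then-axes [-0.018  0.006  0.453] | shift now-axes [-0.017  0.006  0.453] J6 1.86
```

View pics/s4.png

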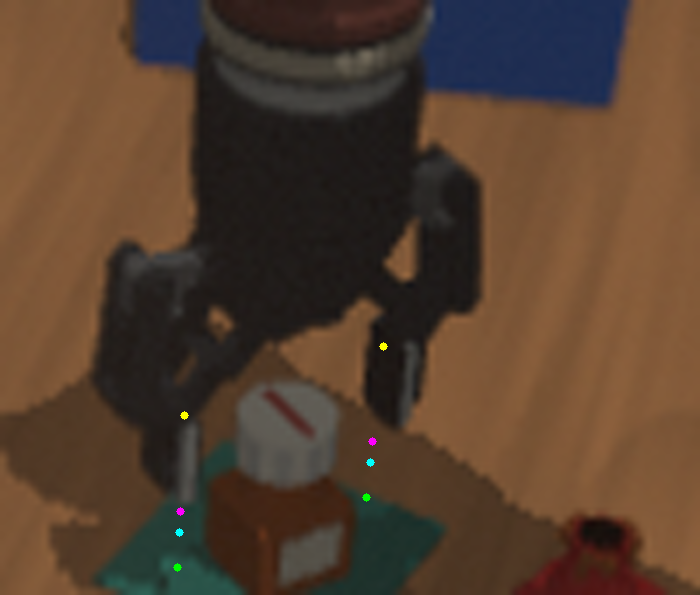

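View pics/w4.png

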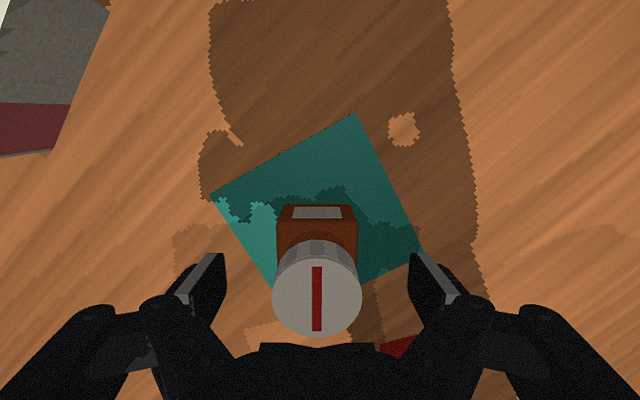

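With the fingers open, the side view puts the tips about 16–18 mm behind the reported TCP, so at a 42 mm grip they sit about 6 mm above it. I'll use TCP = underside + 14 mm.

```bash
python3 -m crank '[{"angular":[0,0,0],"delta_pos":[-0.01,0,0.48],"gripper":1},{"angular":[0,0,0],"delta_pos":[0,0,0],"gripper":0},{"angular":[0,0,0],"delta_pos":[0,0,0],"gripper":0},{"angular":[0,0,0],"delta_pos":[0,0,0],"gripper":0},{"angular":[0,0,0],"delta_pos":[0,0,0],"gripper":0},{"angular":[0,0,0],"delta_pos":[0,0,0],"gripper":0}]'
python3 - <<'E'
from h import *
s,M=yaw(); todo(.572,-.003,.014,-17)
c=cam('side'); T=s['tool_pos']
im=grab_frame('side')[:,:,::-1].copy()
x0,y0,k=300,70,7
big=cv2.resize(im[y0:y0+85,x0:x0+100],None,fx=k,fy=k,interpolation=cv2.INTER_CUBIC)
cv2.imwrite('pics/s5.png',big)
E
```

```text
time: 7.98
tool_pos: [0.5686, -0.2013, 0.0179]
tool_rot: [0.0, 0.93, -0.369, 0.0]
contact_force: [0.6, 0.2, 1.3]
gripper_width: 0.468
t 7.97 pos [ 0.5686 -0.2013  0.0179] yaw -43.25 w 0.468 F [0.6 0.2 1.3] tilt 0.05
rot [-0.    -0.011 -5.25 ] | shift then-axes [-1.823 -6.356  0.129] | shift now-axes [-4.447 -4.894  0.126] J6 1.86
```

View pics/s5.png

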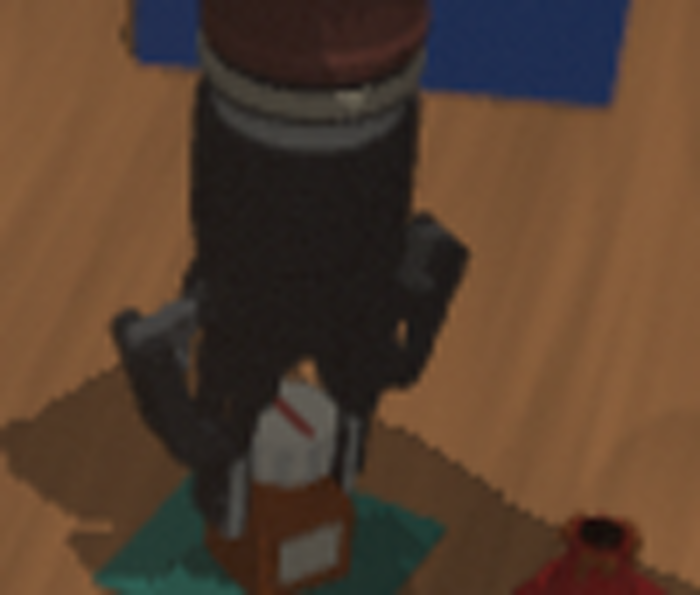

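```bash
python3 -m crank '[{"angular":[0,0,0],"delta_pos":[0,0,-0.7],"gripper":0},{"angular":[0,0,0],"delta_pos":[0,0,-0.8],"gripper":0},{"angular":[0,0,0],"delta_pos":[-0.3,-0.3,-0.5],"gripper":0},{"angular":[0,0,0],"delta_pos":[-0.85,-0.95,0],"gripper":0},{"angular":[0,0,0],"delta_pos":[-0.85,-0.95,0],"gripper":0},{"angular":[0,0,0],"delta_pos":[-0.85,-0.95,0],"gripper":0},{"angular":[0,0,0],"delta_pos":[-0.85,-0.95,0],"gripper":0},{"angular":[0,0,0],"delta_pos":[-0.75,-0.79,0],"gripper":0},{"angular":[0,0,-0.8],"delta_pos":[0,0,0],"gripper":0},{"angular":[0,0,-0.9],"delta_pos":[0,0,0],"gripper":0}]'
python3 -m crank '[{"angular":[0,0,-0.9],"delta_pos":[0,0,0],"gripper":0},{"angular":[0,0,-0.9],"delta_pos":[0,0,0],"gripper":0},{"angular":[0,0,-0.9],"delta_pos":[0,0,0.5],"gripper":0},{"angular":[0,0,-0.85],"delta_pos":[0,0,0.5],"gripper":0},{"angular":[0,0,0],"delta_pos":[0,0,0.2],"gripper":0}]'
python3 - <<'E'
from h import *
todo(.572,-.003,.0155,-17)
cv2.imwrite('pics/w6.png',grab_frame('wrist')[:,:,::-1])
E
```

```text
time: 9.28
tool_pos: [0.571, -0.0013, 0.0779]
tool_rot: [-0.0, 0.955, -0.297, -0.0]
contact_force: [-0.1, 0.2, -1.3]
gripper_width: 0.471
time: 9.9
tool_pos: [0.5704, -0.0021, 0.0407]
tool_rot: [-0.0, 0.989, -0.148, -0.001]
contact_force: [-0.3, -0.1, -0.5]
gripper_width: 0.476
t 9.9 pos [ 0.5704 -0.0021  0.0407] yaw -17.03 w 0.476 F [-0.3 -0.1 -0.5] tilt 0.12
rot [ 0.001  0.024 -0.006] | shift then-axes [0.061 0.013 0.841] | shift now-axes [0.062 0.013 0.841] J6 1.73
```

View pics/w6.png

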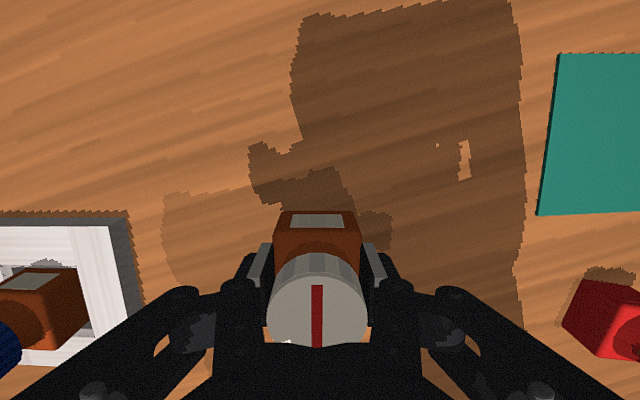

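```bash
python3 -m crank '[{"angular":[0,0,0],"delta_pos":[0,0,0.4],"gripper":0},{"angular":[0,0,0],"delta_pos":[0,0,0.3],"gripper":0},{"angular":[0,0,0],"delta_pos":[0,0,0.13],"gripper":0},{"angular":[0,0,0],"delta_pos":[0,0,0],"gripper":0}]'
python3 -c "
from h import *
todo(.572,-.003,.0150,-17)"
```

```text
time: 10.45
tool_pos: [0.5712, -0.0028, 0.0162]
tool_rot: [-0.0, 0.989, -0.148, -0.0]
contact_force: [0.8, 0.3, -1.0]
gripper_width: 0.472
t 10.45 pos [ 0.5712 -0.0028  0.0162] yaw -17.02 w 0.472 F [ 0.8  0.3 -1. ] tilt 0.05
rot [ 0.001  0.009 -0.003] | shift then-axes [ 0.026 -0.002  0.039] | shift now-axes [ 0.026 -0.002  0.039] J6 1.73
```

```bash
python3 -m crank '[{"angular":[0,0,0],"delta_pos":[0,0,0.04],"gripper":0},{"angular":[0,0,0],"delta_pos":[0,0,0],"gripper":1},{"angular":[0,0,0],"delta_pos":[0,0,0],"gripper":1},{"angular":[0,0,0],"delta_pos":[0,0,0],"gripper":1},{"angular":[0,0,0],"delta_pos":[0,0,-0.8],"gripper":1},{"angular":[0,0,0],"delta_pos":[0,0,-1],"gripper":1},{"angular":[0,0,0],"delta_pos":[0,0,-1],"gripper":1},{"angular":[0,0,0],"delta_pos":[0,0,-1],"gripper":1},{"angular":[0,0,0],"delta_pos":[0,0,-1],"gripper":1}]'
python3 -c "
from h import *
todo(.549,.201,.20,-17)"
```

```text
time: 11.58
tool_pos: [0.5715, -0.0028, 0.1606]
tool_rot: [-0.0, 0.989, -0.148, 0.0]
contact_force: [0.6, 0.5, -0.0]
gripper_width: 0.996
t 11.57 pos [ 0.5715 -0.0028  0.1606] yaw -17.01 w 0.996 F [ 0.6  0.5 -0. ] tilt 0.02
rot [-0.001 -0.004 -0.001] | shift then-axes [-2.702 -6.279 -1.314] | shift now-axes [-2.703 -6.279 -1.314] J6 1.73
```

```bash
python3 -m crank '[{"angular":[0,0,0],"delta_pos":[-0.38,-0.88,-0.3],"gripper":1},{"angular":[0,0,0],"delta_pos":[-0.38,-0.9,-0.3],"gripper":1},{"angular":[0,0,0],"delta_pos":[-0.39,-0.9,-0.3],"gripper":1},{"angular":[0,0,0],"delta_pos":[-0.39,-0.9,-0.3],"gripper":1},{"angular":[0,0,0],"delta_pos":[-0.39,-0.9,-0.1],"gripper":1},{"angular":[0,0,0],"delta_pos":[-0.39,-0.9,0],"gripper":1},{"angular":[0,0,0],"delta_pos":[-0.38,-0.9,0],"gripper":1},{"angular":[0,0,0],"delta_pos":[0,0,0],"gripper":1}]'
python3 - <<'E'
from h import *
s=state(); im=grab_frame('wrist'); cv2.imwrite('pics/w7.png',im[:,:,::-1]); c=cam('wrist',s)
np.save('s7.npy',s,allow_pickle=True)
todo(.549,.201,.20,-17)
for k,z in (('vial_blue',.040),('holder',0)):
    for r in landmark_of('wrist',k)[:3]: print(k,round(r['conf'],2),np.round(r['pixel'],1),onplane(c,r['pixel'],z).round(4))
for r in silhouettes('wrist','holder')[:2]:
    m=r['mask'].astype(np.uint8); cs=max(cv2.findContours(m,0,1)[0],key=cv2.contourArea)
    print(r['bbox'],cv2.minAreaRect(np.array([onplane(c,p[0].astype(float),.018)[:2] for p in cs],np.float32)))
cv2.imwrite('pics/w7z.png',cv2.resize(im[90:230,240:400,::-1],None,fx=4.2,fy=4.2,interpolation=cv2.INTER_CUBIC))
E
```

```text
time: 12.58
tool_pos: [0.5488, 0.2024, 0.1985]
tool_rot: [-0.0, 0.989, -0.147, 0.0]
contact_force: [0.2, 0.2, -0.1]
gripper_width: 1.005
t 12.62 pos [0.549  0.2014 0.1984] yaw -16.92 w 0.998 F [-0.1 -0.8  0.5] tilt 0.03
rot [ 0.005 -0.002  0.016] | shift then-axes [ 0.003  0.012 -0.052] | shift now-axes [ 0.003  0.012 -0.052] J6 2.09
vial_blue 0.78 [320.5 157.5] [0.5766 0.1895 0.04  ]
holder 0.68 [225.3 286.2] [0.4493 0.3548 0.    ]
[270.5, 100.2, 377.0, 203.1] ((0.5771772265434265, 0.18767371773719788), (0.1118583232164383, 0.11133348196744919), 73.8739013671875)
[181.8, 243.6, 279.4, 347.0] ((0.44603580236434937, 0.3506598174571991), (0.1103602722287178, 0.11917170137166977), 56.82339096069336)
```

View pics/w7.png

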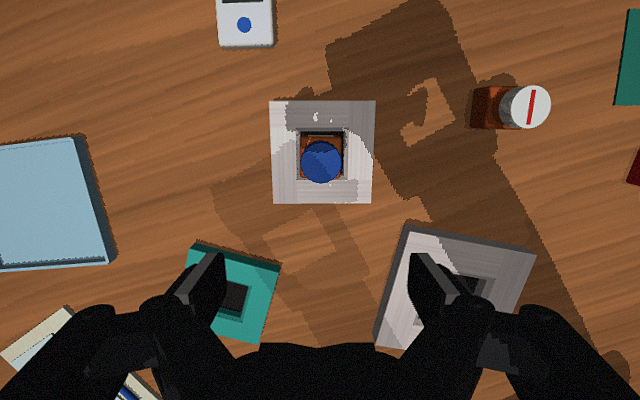

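View pics/w7z.png

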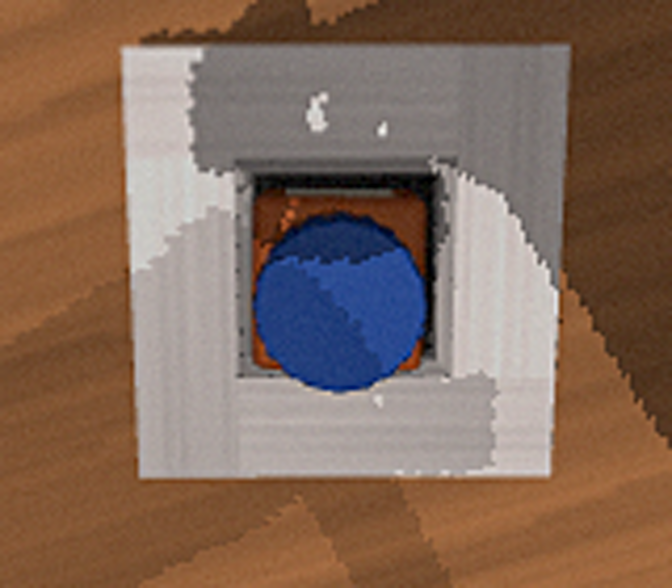

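```bash
python3 - <<'E'
from h import *
s=np.load('s7.npy',allow_pickle=True).item(); c=cam('wrist',s)
f=lambda p,z:onplane(c,(p[0]/4.2+240,p[1]/4.2+90),z)[:2]
def sq(ps,z):
    q=[f(p,z) for p in ps]; print(np.mean(q,0).round(4),[(round(np.degrees(np.arctan2(*(q[(i+1)%4]-q[i])[::-1]))%90,2),round(np.linalg.norm(q[(i+1)%4]-q[i]),4)) for i in range(4)])
sq([(121,45),(570,45),(550,476),(140,478)],.018)
sq([(236,161),(456,161),(450,376),(240,376)],.018)
sq([(251,188),(430,188),(423,372),(257,370)],.040)
print(f((341,303),.076), proj(c,[(.572,-.003,.072)]))
E
```

```text
[0.5767 0.1873] [(np.float64(73.18), np.float64(0.1099)), (np.float64(73.19), np.float64(0.1096)), (np.float64(73.44), np.float64(0.1093)), (np.float64(73.49), np.float64(0.1101))]
[0.5764 0.1873] [(np.float64(73.17), np.float64(0.0549)), (np.float64(73.04), np.float64(0.0547)), (np.float64(73.15), np.float64(0.0547)), (np.float64(73.26), np.float64(0.0547))]
[0.577  0.1888] [(np.float64(73.16), np.float64(0.0419)), (np.float64(72.16), np.float64(0.0439)), (np.float64(72.45), np.float64(0.0404)), (np.float64(74.26), np.float64(0.0434))]
[0.57702755 0.18916891] [[531.63016437 104.91318786]]
```

```bash
python3 -c "
from h import *
todo(.577,.189,.018,-16.8)"
```

```text
t 12.78 pos [0.5493 0.2002 0.1984] yaw -17.06 w 1.0 F [ 0.7 -0.2 -1.2] tilt 0.02
rot [ 0.003 -0.002 -0.051] | shift then-axes [0.992 0.091 6.014] | shift now-axes [0.991 0.085 6.014] J6 2.09
```

```bash
python3 -m crank '[{"angular":[0,0,-0.03],"delta_pos":[0.5,0.04,0.7],"gripper":1},{"angular":[0,0,0],"delta_pos":[0.5,0.04,1],"gripper":1},{"angular":[0,0,0],"delta_pos":[0,0,1],"gripper":1},{"angular":[0,0,0],"delta_pos":[0,0,1],"gripper":1},{"angular":[0,0,0],"delta_pos":[0,0,1],"gripper":1},{"angular":[0,0,0],"delta_pos":[0,0,0.8],"gripper":1},{"angular":[0,0,0],"delta_pos":[0,0,0.4],"gripper":1},{"angular":[0,0,0],"delta_pos":[0,0,0],"gripper":1}]'
python3 - <<'E'
from h import *
todo(.577,.189,.018,-16.8)
cv2.imwrite('pics/w8.png',grab_frame('wrist')[:,:,::-1])
E
```

```text
time: 13.78
tool_pos: [0.5767, 0.1893, 0.0207]
tool_rot: [0.0, 0.989, -0.147, -0.001]
contact_force: [-1.1, 0.0, 0.3]
gripper_width: 0.998
t 13.78 pos [0.5767 0.1893 0.0207] yaw -16.9 w 0.998 F [-1.1  0.   0.3] tilt 0.09
rot [ 0.009  0.016 -0.02 ] | shift then-axes [0.011 0.007 0.09 ] | shift now-axes [0.011 0.007 0.09 ] J6 2.06
```

View pics/w8.png

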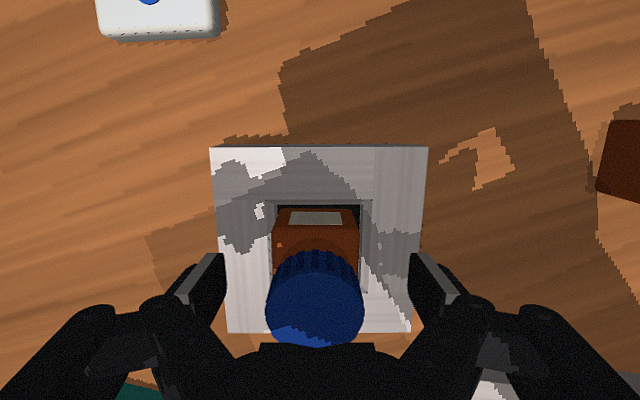

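The open fingers straddle the blue cap (314,300) symmetrically, so I close on the body.

```bash
python3 -m crank '[{"angular":[0,0,0],"delta_pos":[0,0,0.05],"gripper":0.7},{"angular":[0,0,0],"delta_pos":[0,0,0],"gripper":0},{"angular":[0,0,0],"delta_pos":[0,0,0],"gripper":0},{"angular":[0,0,0],"delta_pos":[0,0,0],"gripper":0},{"angular":[0,0,0],"delta_pos":[0,0,0],"gripper":0},{"angular":[0,0,0],"delta_pos":[0,0,-0.4],"gripper":0},{"angular":[0,0,0],"delta_pos":[0,0,-0.6],"gripper":0}]'
python3 -c "
from h import *
todo(.57,-.2055,.09,-16.8)"
```

```text
time: 14.7
tool_pos: [0.5758, 0.1897, 0.0493]
tool_rot: [0.001, 0.989, -0.147, -0.002]
contact_force: [0.2, 0.4, -1.0]
gripper_width: 0.47
t 14.7 pos [0.5758 0.1897 0.0493] yaw -16.86 w 0.47 F [ 0.2  0.4 -1. ] tilt 0.19
rot [ 0.017  0.033 -0.011] | shift then-axes [ 3.622 12.667 -1.355] | shift now-axes [ 3.631 12.666 -1.347] J6 2.06
```

```bash
python3 -m crank '[{"angular":[0,0,0],"delta_pos":[0,0,-1],"gripper":0},{"angular":[0,0,0],"delta_pos":[0.1,0.35,-1],"gripper":0},{"angular":[0,0,0],"delta_pos":[0.25,0.9,-0.6],"gripper":0},{"angular":[0,0,0],"delta_pos":[0.28,1,0],"gripper":0},{"angular":[0,0,0],"delta_pos":[0.28,1,0],"gripper":0},{"angular":[0,0,0],"delta_pos":[0.28,1,0],"gripper":0},{"angular":[0,0,0],"delta_pos":[0.28,1,0],"gripper":0},{"angular":[0,0,0],"delta_pos":[0.28,1,0],"gripper":0},{"angular":[0,0,0],"delta_pos":[0.28,1,0],"gripper":0},{"angular":[0,0,0],"delta_pos":[0.28,1,0],"gripper":0},{"angular":[0,0,0],"delta_pos":[0.28,1,0],"gripper":0},{"angular":[0,0,0],"delta_pos":[0.28,1,0],"gripper":0}]'
python3 -m crank '[{"angular":[0,0,0],"delta_pos":[0.28,1,0],"gripper":0},{"angular":[0,0,0],"delta_pos":[0.28,0.9,0],"gripper":0},{"angular":[0,0,0],"delta_pos":[0.2,0.5,0.5],"gripper":0},{"angular":[0,0,0],"delta_pos":[0,0,0.8],"gripper":0},{"angular":[0,0,0],"delta_pos":[0,0,0.8],"gripper":0},{"angular":[0,0,0],"delta_pos":[0,0,0],"gripper":0}]'
python3 - <<'E'
from h import *
todo(.57,-.2045,.018,-16.8)
cv2.imwrite('pics/w9.png',grab_frame('wrist')[:,:,::-1])
E
```

```text
time: 16.2
tool_pos: [0.5702, -0.1302, 0.1288]
tool_rot: [-0.0, 0.989, -0.147, 0.0]
contact_force: [-0.3, 0.4, -0.8]
gripper_width: 0.467
time: 16.95
tool_pos: [0.569, -0.2033, 0.0615]
tool_rot: [-0.001, 0.989, -0.146, -0.003]
contact_force: [0.0, 1.0, -1.5]
gripper_width: 0.463
t 16.95 pos [ 0.569  -0.2033  0.0615] yaw -16.84 w 0.463 F [ 0.   1.  -1.5] tilt 0.39
rot [-0.016  0.076 -0.008] | shift then-axes [0.044 0.03  1.45 ] | shift now-axes [0.054 0.032 1.45 ] J6 1.4
```

View pics/w9.png

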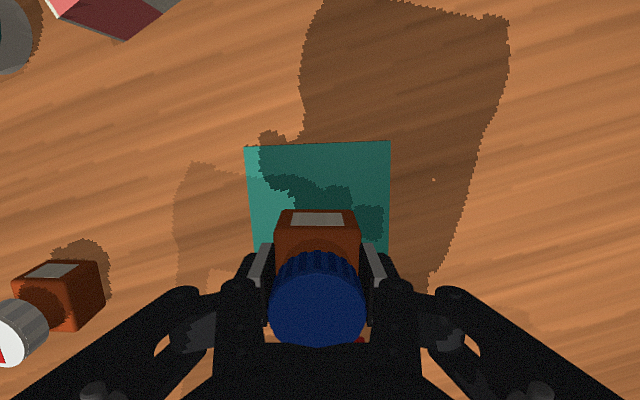

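```bash
python3 -m crank '[{"angular":[0,0,0],"delta_pos":[0.04,0.03,0.6],"gripper":0},{"angular":[0,0,0],"delta_pos":[0,0,0.5],"gripper":0},{"angular":[0,0,0],"delta_pos":[0,0,0.28],"gripper":0},{"angular":[0,0,0],"delta_pos":[0,0,0],"gripper":0}]'
python3 -c "
from h import *
todo(.57,-.2045,.0185,-16.8)"
```

```text
time: 17.5
tool_pos: [0.5714, -0.2056, 0.0222]
tool_rot: [-0.0, 0.989, -0.147, -0.001]
contact_force: [-1.1, -0.2, -1.6]
gripper_width: 0.469
t 17.5 pos [ 0.5714 -0.2056  0.0222] yaw -16.85 w 0.469 F [-1.1 -0.2 -1.6] tilt 0.13
rot [-0.005  0.025 -0.011] | shift then-axes [-0.056 -0.021  0.124] | shift now-axes [-0.056 -0.021  0.124] J6 1.4
```

```bash
python3 -m crank '[{"angular":[0,0,0],"delta_pos":[0,0,0.1],"gripper":0},{"angular":[0,0,0],"delta_pos":[0,0,0.02],"gripper":0},{"angular":[0,0,0],"delta_pos":[0,0,0],"gripper":0}]'
python3 -c "
from h import *
todo(.57,-.2045,.0185,-16.8)"
```

```text
time: 17.88
tool_pos: [0.5724, -0.2061, 0.0202]
tool_rot: [0.0, 0.989, -0.147, 0.0]
contact_force: [-0.1, -0.6, -1.5]
gripper_width: 0.469
t 17.88 pos [ 0.5724 -0.2061  0.0202] yaw -16.86 w 0.469 F [-0.1 -0.6 -1.5] tilt 0.03
rot [ 0.001 -0.006 -0.011] | shift then-axes [-0.093 -0.029  0.058] | shift now-axes [-0.093 -0.029  0.058] J6 1.4
```

```bash
python3 -m crank '[{"angular":[0,0,0],"delta_pos":[0,0,0.04],"gripper":0},{"angular":[0,0,0],"delta_pos":[0,0,0.03],"gripper":0}]'
python3 -c "
from h import *
todo(.57,-.2045,.0185,-16.8)"
```

```text
time: 18.12
tool_pos: [0.5726, -0.2062, 0.0201]
tool_rot: [0.0, 0.989, -0.146, -0.0]
contact_force: [-6.6, 3.1, 12.3]
gripper_width: 0.47
t 18.12 pos [ 0.5726 -0.2062  0.0201] yaw -16.85 w 0.47 F [-6.6  3.1 12.3] tilt 0.01
rot [ 0.001  0.002 -0.009] | shift then-axes [-0.101 -0.03   0.054] | shift now-axes [-0.101 -0.03   0.054] J6 1.4
```

```bash
python3 -m crank '[{"angular":[0,0,0],"delta_pos":[0,0,-0.04],"gripper":1},{"angular":[0,0,0],"delta_pos":[0,0,0],"gripper":1},{"angular":[0,0,0],"delta_pos":[0,0,0],"gripper":1},{"angular":[0,0,0],"delta_pos":[0,0,-0.8],"gripper":1},{"angular":[0,0,0],"delta_pos":[0,0,-1],"gripper":1},{"angular":[0,0,0],"delta_pos":[0,0,-1],"gripper":1},{"angular":[0,0,0],"delta_pos":[0,0,-1],"gripper":1},{"angular":[0,0,0],"delta_pos":[0,0,0],"gripper":1}]'
python3 - <<'E'
from h import *
todo(.5715,-.003,.12,-16.8)
im=grab_frame('scene')[110:290,160:440,::-1]; cv2.imwrite('pics/sc10.png',cv2.resize(im,None,fx=2.8,fy=2.8))
E
```

```text
time: 19.12
tool_pos: [0.5741, -0.2069, 0.1362]
tool_rot: [0.001, 0.989, -0.147, 0.003]
contact_force: [-0.3, -0.0, 0.5]
gripper_width: 0.999
t 19.12 pos [ 0.5741 -0.2069  0.1362] yaw -16.85 w 0.999 F [-0.3 -0.   0.5] tilt 0.35
rot [ 0.012 -0.069 -0.01 ] | shift then-axes [-2.047 -6.483  0.54 ] | shift now-axes [-2.056 -6.481  0.521] J6 1.4
```

View pics/sc10.png

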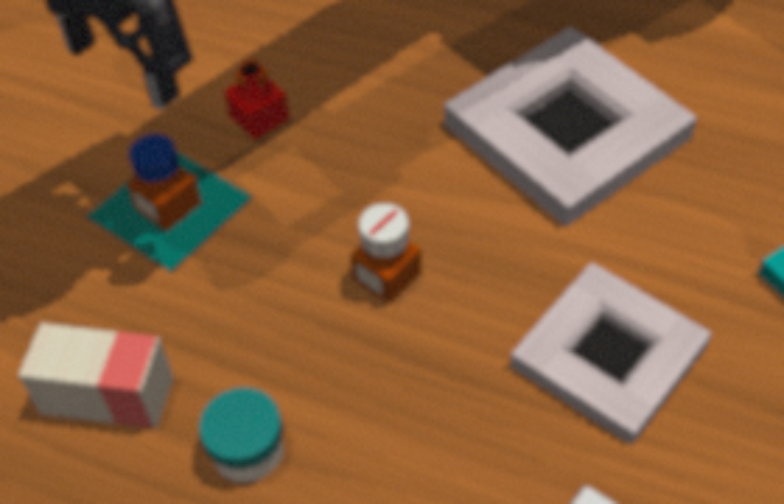

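The blue vial stands upright near the pad centre (165,190 in the crop), the white one waits at mid-way (387,250), and the block's recess (612,345) is empty.

```bash
python3 -m crank '[{"angular":[0,0,0],"delta_pos":[-0.25,-0.8,0],"gripper":1},{"angular":[0,0,0],"delta_pos":[-0.3,-0.98,0],"gripper":1},{"angular":[0,0,0],"delta_pos":[-0.3,-0.98,0],"gripper":1},{"angular":[0,0,0],"delta_pos":[-0.3,-0.98,0],"gripper":1},{"angular":[0,0,0],"delta_pos":[-0.3,-0.98,0],"gripper":1},{"angular":[0,0,0],"delta_pos":[-0.3,-0.98,0],"gripper":1},{"angular":[0,0,0],"delta_pos":[-0.27,-0.8,0.5],"gripper":1},{"angular":[0,0,0],"delta_pos":[0,0,0],"gripper":1},{"angular":[0,0,0],"delta_pos":[0,0,0],"gripper":1}]'
python3 - <<'E'
from h import *
s=state(); im=grab_frame('wrist'); cv2.imwrite('pics/w11.png',im[:,:,::-1]); c=cam('wrist',s)
todo(.5715,-.003,.016,-16.8); print(proj(c,[(.5715,-.003,.072)]))
E
```

```text
time: 20.3
tool_pos: [0.5702, -0.0023, 0.1169]
tool_rot: [0.0, 0.989, -0.147, -0.001]
contact_force: [-0.2, 0.2, 0.6]
gripper_width: 1.005
t 20.35 pos [ 0.5706 -0.0026  0.1175] yaw -16.9 w 0.998 F [-0.1 -0.8  1. ] tilt 0.05
rot [ 0.005  0.008 -0.019] | shift then-axes [0.033 0.006 3.385] | shift now-axes [0.035 0.004 3.385] J6 1.73
[[316.44363517 222.1628987 ]]
```

View pics/w11.png

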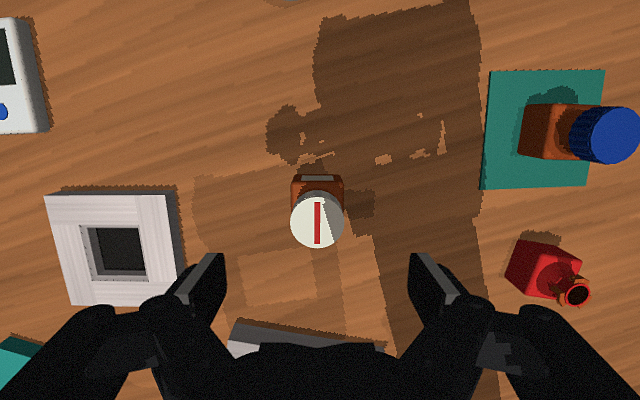

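```bash
python3 -m crank '[{"angular":[0,0,0],"delta_pos":[0.03,0,1],"gripper":1},{"angular":[0,0,0],"delta_pos":[0,0,1],"gripper":1},{"angular":[0,0,0],"delta_pos":[0,0,0.9],"gripper":1},{"angular":[0,0,0],"delta_pos":[0,0,0.4],"gripper":1},{"angular":[0,0,0],"delta_pos":[0,0,0.05],"gripper":1},{"angular":[0,0,0],"delta_pos":[0,0,0],"gripper":0},{"angular":[0,0,0],"delta_pos":[0,0,0],"gripper":0},{"angular":[0,0,0],"delta_pos":[0,0,0],"gripper":0},{"angular":[0,0,0],"delta_pos":[0,0,0],"gripper":0},{"angular":[0,0,0],"delta_pos":[0,0,0],"gripper":0}]'
python3 - <<'E'
from h import *
todo(.5765,.1875,.07,-16.8)
E
```

```text
time: 21.6
tool_pos: [0.573, -0.0023, 0.0191]
tool_rot: [0.0, 0.989, -0.147, 0.001]
contact_force: [-0.6, -0.3, 5.6]
gripper_width: 0.466
t 21.6 pos [ 0.573  -0.0023  0.0191] yaw -16.85 w 0.466 F [-0.6 -0.3  5.6] tilt 0.16
rot [-0.004 -0.033 -0.01 ] | shift then-axes [-1.716 -6.09  -1.696] | shift now-axes [-1.717 -6.089 -1.699] J6 1.73
```

```bash
python3 -m crank '[{"angular":[0,0,0],"delta_pos":[0,0,-0.5],"gripper":0},{"angular":[0,0,0],"delta_pos":[-0.1,-0.3,-0.9],"gripper":0},{"angular":[0,0,0],"delta_pos":[-0.26,-0.9,-0.5],"gripper":0},{"angular":[0,0,0],"delta_pos":[-0.27,-1,0],"gripper":0},{"angular":[0,0,0],"delta_pos":[-0.27,-1,0],"gripper":0},{"angular":[0,0,0],"delta_pos":[-0.27,-1,0],"gripper":0},{"angular":[0,0,0],"delta_pos":[-0.27,-1,0],"gripper":0},{"angular":[0,0,0],"delta_pos":[-0.25,-0.88,0],"gripper":0},{"angular":[0,0,0],"delta_pos":[0,0,0],"gripper":0},{"angular":[0,0,0],"delta_pos":[0,0,0],"gripper":0}]'
python3 - <<'E'
from h import *
s=state(); im=grab_frame('wrist'); cv2.imwrite('pics/w12.png',im[:,:,::-1])
todo(.5765,.1873,.023,-16.8)
cv2.imwrite('pics/w12z.png',cv2.resize(im[190:360,200:440,::-1],None,fx=3.3,fy=3.3,interpolation=cv2.INTER_CUBIC))
E
```

```text
time: 22.85
tool_pos: [0.5756, 0.1867, 0.0744]
tool_rot: [0.0, 0.989, -0.147, -0.0]
contact_force: [-0.1, 0.1, -1.9]
gripper_width: 0.464
t 22.9 pos [0.5758 0.1864 0.0744] yaw -16.89 w 0.466 F [-0.5 -0.6 -1.3] tilt 0.04
rot [ 0.006  0.004 -0.017] | shift then-axes [ 0.014 -0.035  1.714] | shift now-axes [ 0.015 -0.036  1.714] J6 2.06
```

View pics/w12z.png

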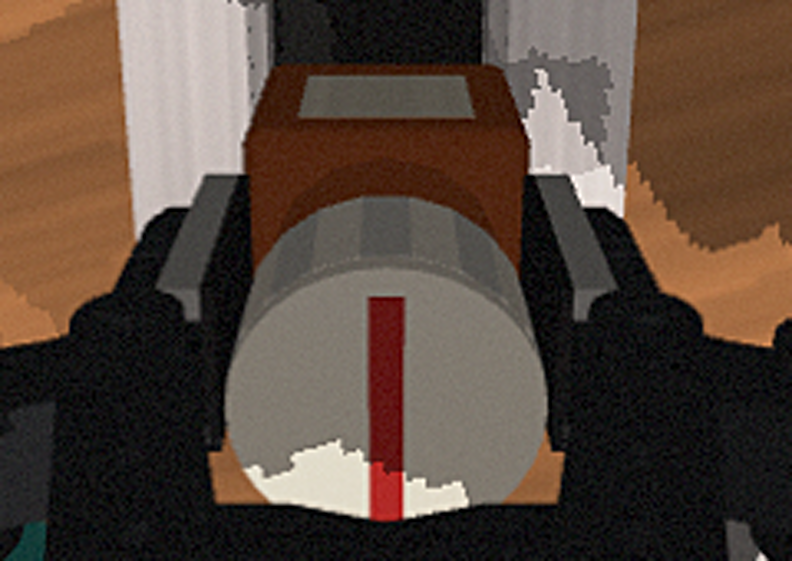

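View pics/w12.png

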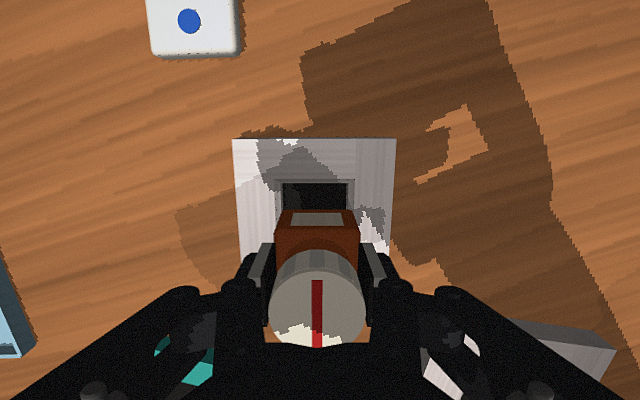

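```bash
python3 - <<'E'
from h import *
m=camera_model('wrist'); W=np.linalg.inv(m['mount']); c=(m['camera_matrix'],m['dist_coeffs'],W[:3,:3],W[:3,3])
z=lambda p:(p[0]/3.3+200,p[1]/3.3+190)
for zt in (-.053,-.049): 
  print('cap front',onplane(c,z((386,267)),zt)[0]-.0185, 'L',onplane(c,z((226,390)),zt),'R',onplane(c,z((547,390)),zt))
print('body front',onplane(c,z((386,66)),.019)[:2],onplane(c,z((386,126)),-.017)[:2]-[.021,0])
a,b=onplane(c,(233,139),.0564),onplane(c,(396,139),.0564); print(a,b,(a+b)/2-[.055,0,0])
print('recess far mouth',onplane(c,(316,179.5),.0564)[0]-.0275)
E
```

```text
cap front -0.0009641422863478459 L [ 0.00220119 -0.01733881 -0.053     ] R [ 0.00219226  0.01851453 -0.053     ]
cap front -0.003106034027262953 L [-0.00056593 -0.01806165 -0.049     ] R [-0.00057521  0.01925349 -0.049     ]
body front [0.01801721 0.00061671] [-0.00076553  0.00057097]
[ 0.05583503 -0.05508763  0.0564    ] [0.05581342 0.0531085  0.0564    ] [ 0.00082423 -0.00098957  0.0564    ]
recess far mouth 0.0009081245129139263
```

```bash
python3 -m crank '[{"angular":[0,0,0],"delta_pos":[0.07,-0.05,0.4],"gripper":0},{"angular":[0,0,0],"delta_pos":[0,0,0.5],"gripper":0},{"angular":[0,0,0],"delta_pos":[0,0,0.3],"gripper":0},{"angular":[0,0,0],"delta_pos":[0,0,0.1],"gripper":0},{"angular":[0,0,0],"delta_pos":[0,0,0.1],"gripper":0}]'
python3 - <<'E'
from h import *
s=state(); im=grab_frame('wrist'); cv2.imwrite('pics/w13.png',im[:,:,::-1])
todo(.5765,.1873,.023,-16.8)
E
```

```text
time: 23.52
tool_pos: [0.5786, 0.188, 0.0324]
tool_rot: [-0.0, 0.989, -0.147, 0.0]
contact_force: [0.4, -1.0, -1.4]
gripper_width: 0.469
t 23.57 pos [0.5784 0.188  0.0322] yaw -16.86 w 0.463 F [-1.   0.4 -0.5] tilt 0.01
rot [ 0.001  0.001 -0.011] | shift then-axes [-0.055  0.041  0.306] | shift now-axes [-0.055  0.041  0.306] J6 2.06
```

View pics/w13.png

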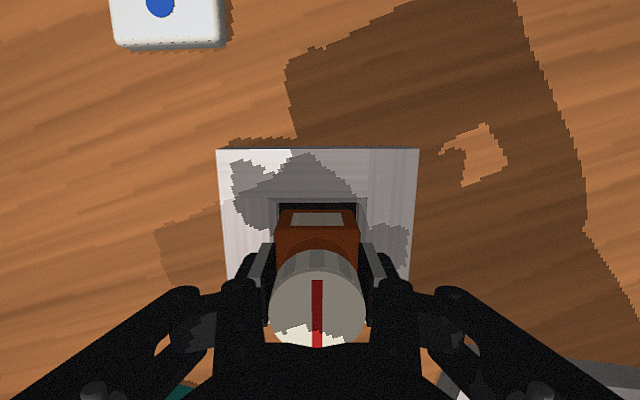

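```bash
python3 -m crank '[{"angular":[0,0,0],"delta_pos":[0,0,0.15],"gripper":0},{"angular":[0,0,0],"delta_pos":[0,0,0.1],"gripper":0},{"angular":[0,0,0],"delta_pos":[0,0,0.03],"gripper":0},{"angular":[0,0,0],"delta_pos":[0,0,0],"gripper":0}]'
python3 - <<'E'
from h import *
todo(.5765,.1873,.023,-16.8)
E
```

```text
time: 24.08
tool_pos: [0.5784, 0.188, 0.0241]
tool_rot: [0.0, 0.989, -0.147, -0.0]
contact_force: [0.3, 0.3, -1.6]
gripper_width: 0.465
t 24.07 pos [0.5784 0.188  0.0241] yaw -16.85 w 0.465 F [ 0.3  0.3 -1.6] tilt 0.0
rot [ 0.     0.001 -0.011] | shift then-axes [-0.054  0.041  0.036] | shift now-axes [-0.054  0.041  0.036] J6 2.06
```

```bash
python3 -m crank '[{"angular":[0,0,0],"delta_pos":[0,0,0.04],"gripper":0},{"angular":[0,0,0],"delta_pos":[0,0,0.03],"gripper":0},{"angular":[0,0,0],"delta_pos":[0,0,0],"gripper":0}]'
python3 - <<'E'
from h import *
todo(.5765,.1873,.023,-16.8)
E
```

```text
time: 24.45
tool_pos: [0.5788, 0.1881, 0.0232]
tool_rot: [0.0, 0.989, -0.147, 0.0]
contact_force: [-3.8, -0.8, 5.3]
gripper_width: 0.465
t 24.45 pos [0.5788 0.1881 0.0232] yaw -16.85 w 0.465 F [-3.8 -0.8  5.3] tilt 0.01
rot [-0.    -0.002 -0.011] | shift then-axes [-0.064  0.047  0.006] | shift now-axes [-0.064  0.047  0.006] J6 2.06
```

```bash
python3 -m crank '[{"angular":[0,0,0],"delta_pos":[0,0,-0.03],"gripper":1},{"angular":[0,0,0],"delta_pos":[0,0,0],"gripper":1},{"angular":[0,0,0],"delta_pos":[0,0,0],"gripper":1},{"angular":[0,0,0],"delta_pos":[0,0,-0.8],"gripper":1},{"angular":[0,0,0],"delta_pos":[0,0,-1],"gripper":1},{"angular":[0,0,0],"delta_pos":[0,0,-1],"gripper":1},{"angular":[0,0,0],"delta_pos":[0,0,-0.8],"gripper":1},{"angular":[0,0,0],"delta_pos":[0,0,0],"gripper":1},{"angular":[0,0,0],"delta_pos":[0,0,0],"gripper":1}]'
python3 - <<'E'
from h import *
s=state(); im=grab_frame('wrist'); cv2.imwrite('pics/w14.png',im[:,:,::-1]); c=cam('wrist',s); np.save('s14.npy',s,allow_pickle=True)
todo(.5775,.1878,.048,-16.8)
cv2.imwrite('pics/w14z.png',cv2.resize(im[120:300,230:410,::-1],None,fx=3.3,fy=3.3,interpolation=cv2.INTER_CUBIC))
im=grab_frame('side')[190:320,220:360,::-1]; cv2.imwrite('pics/s14.png',cv2.resize(im,None,fx=4,fy=4))
print(proj(c,[(.5775,.1878,.0757)]))
E
```

```text
time: 25.58
tool_pos: [0.5778, 0.1878, 0.1296]
tool_rot: [0.0, 0.989, -0.147, -0.001]
contact_force: [-0.4, 0.0, -0.0]
gripper_width: 0.997
t 25.62 pos [0.5774 0.1878 0.129 ] yaw -16.86 w 1.006 F [-0.4 -0.8 -0.2] tilt 0.16
rot [ 0.015  0.028 -0.011] | shift then-axes [ 2.000e-03 -1.000e-03  2.701e+00] | shift now-axes [ 0.008 -0.005  2.701] J6 2.06
[[316.13410073 220.24353332]]
```

View pics/w14z.png

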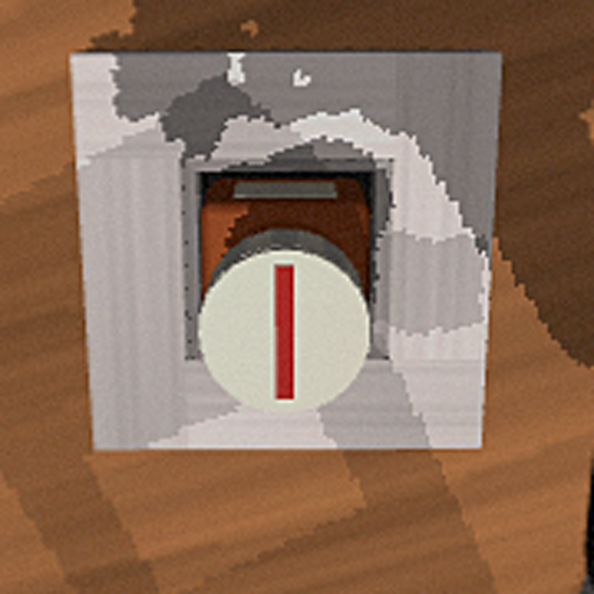

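View pics/s14.png

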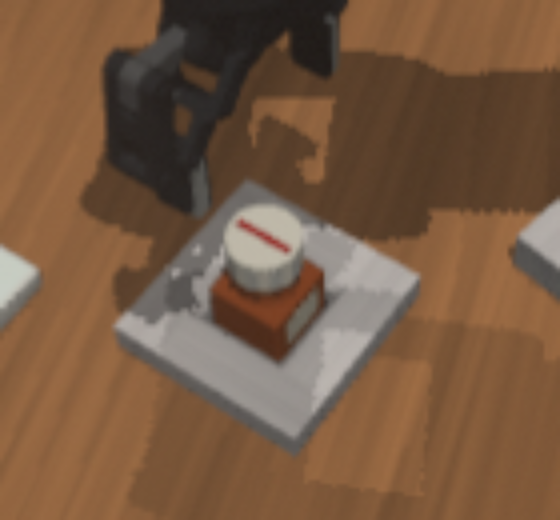

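The white vial is seated and upright in the recess. The cap centre at (316,220) matches the prediction at TCP xy, so I descend and grip the cap.

```bash
python3 -m crank '[{"angular":[0,0,0],"delta_pos":[0,0,0.8],"gripper":1},{"angular":[0,0,0],"delta_pos":[0,0,1],"gripper":1},{"angular":[0,0,0],"delta_pos":[0,0,0.6],"gripper":1},{"angular":[0,0,0],"delta_pos":[0,0,0.3],"gripper":1},{"angular":[0,0,0],"delta_pos":[0,0,0],"gripper":1}]'
python3 - <<'E'
from h import *
todo(.5775,.1878,.048,-16.8)
E
python3 -m crank '[{"angular":[0,0,0],"delta_pos":[0,0,0],"gripper":0},{"angular":[0,0,0],"delta_pos":[0,0,0],"gripper":0},{"angular":[0,0,0],"delta_pos":[0,0,0],"gripper":0},{"angular":[0,0,0],"delta_pos":[0,0,0],"gripper":0},{"angular":[0,0,0],"delta_pos":[0,0,0],"gripper":0}]'
python3 - <<'E'
from h import *
todo(.5775,.1878,.048,-16.8)
cv2.imwrite('pics/w15.png',grab_frame('wrist')[:,:,::-1])
im=grab_frame('side')[190:320,220:360,::-1]; cv2.imwrite('pics/s15.png',cv2.resize(im,None,fx=4,fy=4))
E
```

```text
time: 26.3
tool_pos: [0.5782, 0.188, 0.0493]
tool_rot: [0.0, 0.989, -0.147, -0.001]
contact_force: [-0.2, 0.2, 0.1]
gripper_width: 1.0
t 26.3 pos [0.5782 0.188  0.0493] yaw -16.85 w 1.0 F [-0.2  0.2  0.1] tilt 0.06
rot [ 0.005  0.011 -0.011] | shift then-axes [-0.02   0.011  0.045] | shift now-axes [-0.02   0.011  0.045] J6 2.06
time: 26.92
tool_pos: [0.579, 0.1881, 0.0508]
tool_rot: [-0.0, 0.989, -0.147, 0.001]
contact_force: [-1.1, -0.9, 3.8]
gripper_width: 0.412
t 26.93 pos [0.579  0.1881 0.0508] yaw -16.86 w 0.412 F [-1.1 -0.9  3.8] tilt 0.07
rot [-0.006 -0.014 -0.011] | shift then-axes [-0.045  0.022  0.092] | shift now-axes [-0.045  0.023  0.092] J6 2.06
```

View pics/w15.png

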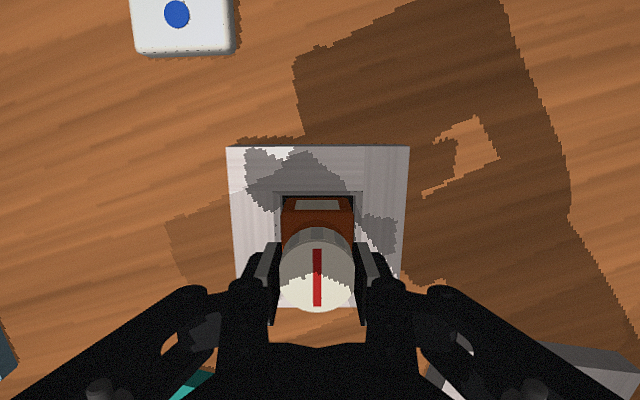

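View pics/s15.png

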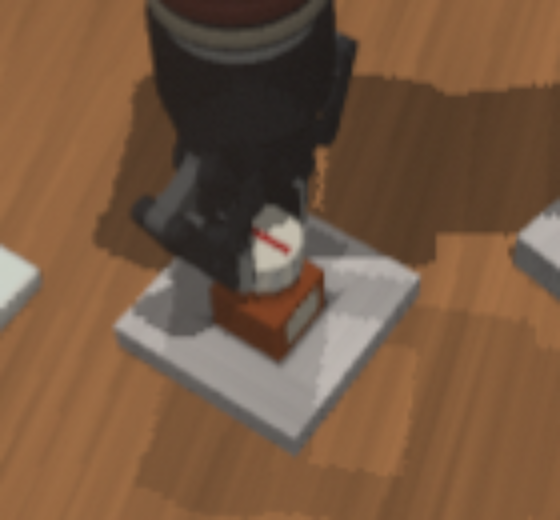

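The cap is gripped (width 0.412 ≈ 37 mm), so next I press down.

```bash
python3 -m crank '[{"angular":[0,0,0],"delta_pos":[0,0,0.1],"gripper":0},{"angular":[0,0,0],"delta_pos":[0,0,0.1],"gripper":0},{"angular":[0,0,0],"delta_pos":[0,0,0],"gripper":0}]'
python3 - <<'E'
from h import *
todo(.5775,.1878,.048,-16.8)
E
```

```text
time: 27.4
tool_pos: [0.5793, 0.1881, 0.0465]
tool_rot: [-0.0, 0.989, -0.146, 0.001]
contact_force: [-5.0, -1.8, 14.8]
gripper_width: 0.405
t 27.4 pos [0.5793 0.1881 0.0465] yaw -16.85 w 0.405 F [-5.  -1.8 14.8] tilt 0.06
rot [-0.003 -0.011 -0.01 ] | shift then-axes [-0.056  0.028 -0.051] | shift now-axes [-0.056  0.028 -0.051] J6 2.06
```

```bash
python3 -m crank '[{"angular":[0,0,-0.5],"delta_pos":[-0.03,0,0.03],"gripper":0},{"angular":[0,0,-1],"delta_pos":[0,0,0],"gripper":0},{"angular":[0,0,-1],"delta_pos":[0,0,0],"gripper":0},{"angular":[0,0,-1],"delta_pos":[0,0,0],"gripper":0},{"angular":[0,0,-1],"delta_pos":[0,0,0],"gripper":0},{"angular":[0,0,-1],"delta_pos":[0,0,0],"gripper":0}]'
python3 - <<'E'
from h import *
todo(.5775,.1878,.0465,-16.8)
cv2.imwrite('pics/w16.png',grab_frame('wrist')[:,:,::-1])
E
```

```text
time: 28.15
tool_pos: [0.5803, 0.1894, 0.0465]
tool_rot: [-0.001, 0.996, 0.094, 0.003]
contact_force: [-1.4, 2.3, 12.3]
gripper_width: 0.414
t 28.15 pos [0.5803 0.1894 0.0465] yaw 10.79 w 0.414 F [-1.4  2.3 12.3] tilt 0.37
rot [-0.033 -0.067  5.518] | shift then-axes [-0.073  0.079 -0.001] | shift now-axes [-0.101  0.037 -0.002] J6 1.57
```

View pics/w16.png

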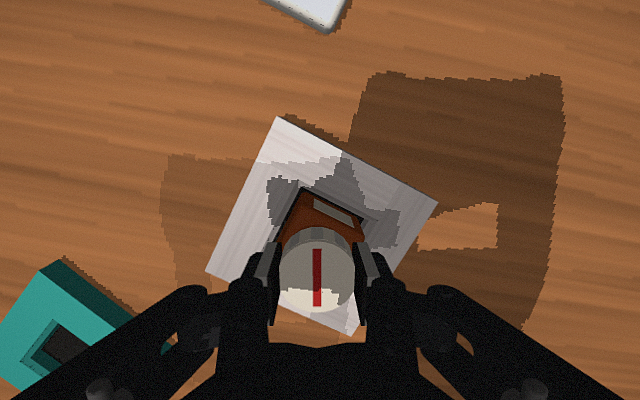

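The bar turns with the gripper while the vial body stays with the block, so I continue turning.

```bash
python3 -m crank '[{"angular":[0,0,-1],"delta_pos":[0,0,0],"gripper":0},{"angular":[0,0,-1],"delta_pos":[0,0,0],"gripper":0},{"angular":[0,0,-1],"delta_pos":[0,0,0],"gripper":0},{"angular":[0,0,-1],"delta_pos":[0,0,0],"gripper":0},{"angular":[0,0,-1],"delta_pos":[0,0,0],"gripper":0},{"angular":[0,0,-1],"delta_pos":[0,0,0],"gripper":0},{"angular":[0,0,-1],"delta_pos":[0,0,0],"gripper":0},{"angular":[0,0,-1],"delta_pos":[0,0,0],"gripper":0},{"angular":[0,0,0],"delta_pos":[0,0,0],"gripper":0}]'
python3 - <<'E'
from h import *
todo(.5775,.1878,.0465,52)
im=grab_frame('wrist'); cv2.imwrite('pics/w17.png',im[:,:,::-1])
cv2.imwrite('pics/w17z.png',cv2.resize(im[120:340,200:440,::-1],None,fx=2.7,fy=2.7,interpolation=cv2.INTER_CUBIC))
E
```

```text
time: 29.32
tool_pos: [0.5797, 0.1902, 0.0465]
tool_rot: [-0.001, 0.904, 0.428, 0.003]
contact_force: [-3.1, 4.3, 14.6]
gripper_width: 0.41
t 29.32 pos [0.5797 0.1902 0.0465] yaw 50.67 w 0.41 F [-3.1  4.3 14.6] tilt 0.33
rot [ 0.014 -0.065 -0.266] | shift then-axes [-0.107 -0.008 -0.001] | shift now-axes [-0.107 -0.006 -0.001] J6 0.88
```

View pics/w17z.png

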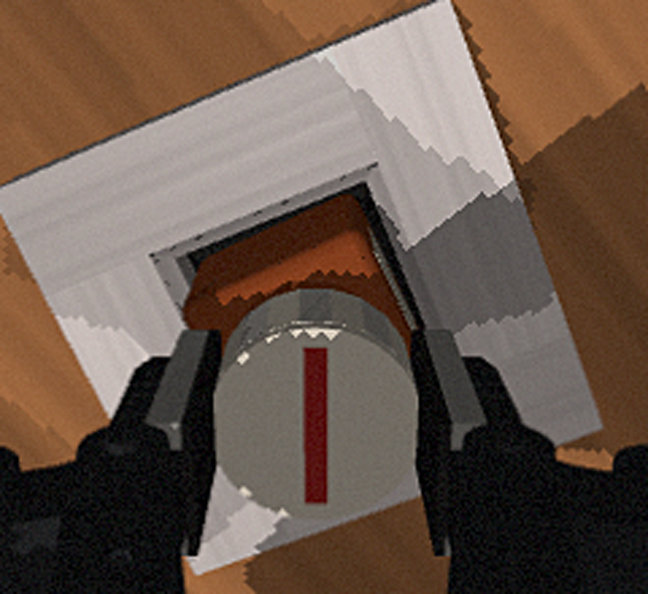

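The gripper has turned 67.5° and the vial about 6°, so the cap has turned about 61° against the vial. Now I lift.

```bash
python3 -m crank '[{"angular":[0,0,0],"delta_pos":[0,0,-0.2],"gripper":0},{"angular":[0,0,0],"delta_pos":[0,0,-0.2],"gripper":0},{"angular":[0,0,0],"delta_pos":[0,0,-0.2],"gripper":0},{"angular":[0,0,0],"delta_pos":[0,0,-0.1],"gripper":0}]'
python3 - <<'E'
from h import *
todo(.5775,.1878,.12,52)
im=grab_frame('wrist'); 
cv2.imwrite('pics/w18z.png',cv2.resize(im[120:340,200:440,::-1],None,fx=2.7,fy=2.7,interpolation=cv2.INTER_CUBIC))
E
```

```text
time: 29.88
tool_pos: [0.577, 0.188, 0.0635]
tool_rot: [-0.0, 0.904, 0.428, -0.001]
contact_force: [0.4, -0.4, -0.1]
gripper_width: 0.401
t 29.88 pos [0.577  0.188  0.0635] yaw 50.64 w 0.401 F [ 0.4 -0.4 -0.1] tilt 0.08
rot [-0.009  0.013 -0.272] | shift then-axes [ 0.005  0.017 -1.885] | shift now-axes [ 0.003  0.015 -1.885] J6 0.88
```

View pics/w18z.png

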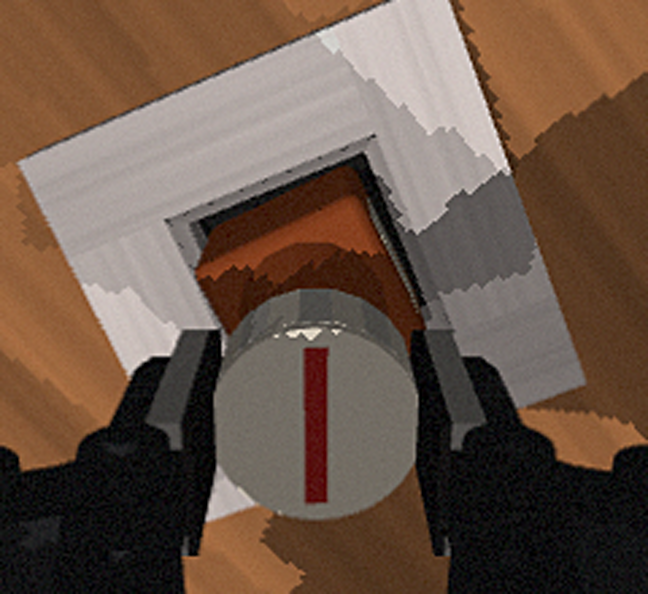

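The cap is free and the force is about 0. I raise it to about 55 mm above its seat.

```bash
python3 -m crank '[{"angular":[0,0,0],"delta_pos":[0,0,-0.3],"gripper":0},{"angular":[0,0,0],"delta_pos":[0,0,-0.5],"gripper":0},{"angular":[0,0,0],"delta_pos":[0,0,-0.4],"gripper":0},{"angular":[0,0,0],"delta_pos":[0,0,-0.2],"gripper":0},{"angular":[0,0,0],"delta_pos":[0,0,0],"gripper":0},{"angular":[0,0,0],"delta_pos":[0,0,0],"gripper":0},{"angular":[0,0,0],"delta_pos":[0,0,0],"gripper":0},{"angular":[0,0,0],"delta_pos":[0,0,0],"gripper":0}]'
python3 - <<'E'
from h import *
todo(.5775,.1878,.106,50.6)
im=grab_frame('side'); cv2.imwrite('pics/s19.png',cv2.resize(im[90:320,180:420,::-1],None,fx=2.5,fy=2.5))
im=grab_frame('scene'); cv2.imwrite('pics/sc19.png',cv2.resize(im[110:350,140:440,::-1],None,fx=2.5,fy=2.5))
for n in ('scene','side'):
    grab_frame(n); c=cam(n)
    for k in ('carton','ointment','meter'):
        for r in landmark_of(n,k)[:1]: print(n,k,onplane(c,r['pixel'],0)[:2].round(3))
todo(.5775,.1878,.106,50.6)
E
```

```text
time: 30.92
tool_pos: [0.5773, 0.1882, 0.1055]
tool_rot: [-0.0, 0.904, 0.428, -0.0]
contact_force: [-0.6, 0.6, -0.1]
gripper_width: 0.41
t 30.93 pos [0.5773 0.1882 0.1055] yaw 50.64 w 0.41 F [-0.6  0.6 -0.1] tilt 0.05
rot [-0.006  0.007  0.008] | shift then-axes [-0.006  0.013 -0.016] | shift now-axes [-0.006  0.013 -0.016] J6 0.88
scene carton [ 0.753 -0.158]
scene ointment [ 0.759 -0.035]
scene meter [0.746 0.216]
side ointment [ 0.75  -0.041]
side meter [0.744 0.218]
t 31.43 pos [0.5776 0.1883 0.106 ] yaw 50.64 w 0.406 F [ 0.3 -0.3 -0.6] tilt 0.0
rot [-0.    -0.001  0.009] | shift then-axes [-0.015  0.008  0.   ] | shift now-axes [-0.015  0.008  0.   ] J6 0.88
```

View pics/s19.png

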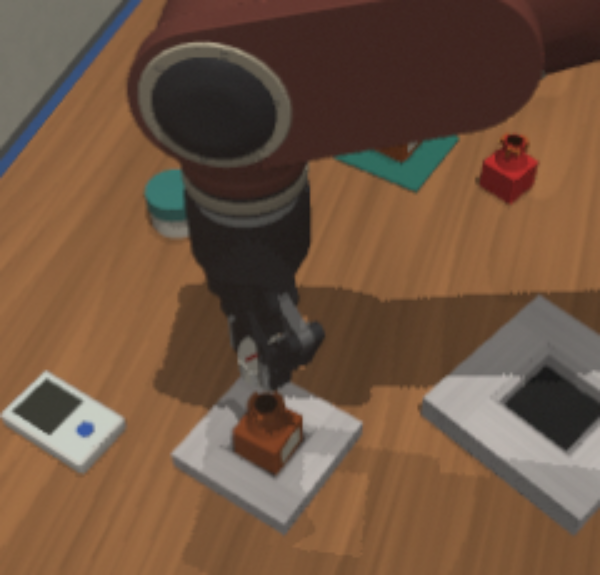

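View pics/sc19.png

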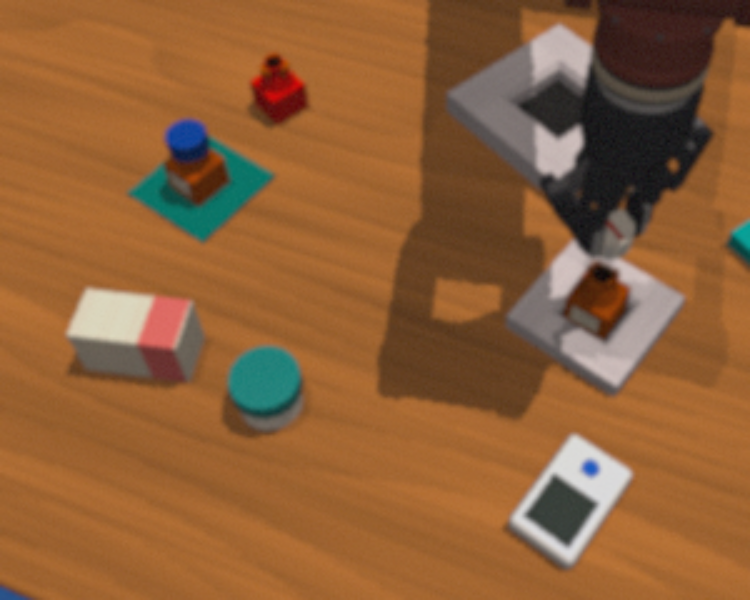

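The open vial sits in the block (scene crop 600,300) with the cap held above it (617,232). The blue vial stands on the pad (195,170), and the carton, jar and meter are where they were. I'm handing in.

```bash
python3 -c "
from plant import *
print(job_done())"
```

```text
the job is handed in; nothing more can be done
None
```

I swapped the two vials by way of the bare spot between the pad and the block. I then pressed the white cap down (about 4.3 mm, 15 N), turned the gripper 67.5° anticlockwise, lifted the cap off, and handed in at about 31.4 s. Only `job_done()` is known to have run; it gives no verdict.

**Last checks:**
- **Cap:** it was still gripped (opening 0.41, about 37 mm) with about 0 N on the wrist. Tool tilt was under 0.1°, and the cap was about 55 mm straight above the vial.
- **Vials:** the open white vial was upright in the recess, turned about 6° within its play. The blue vial stood near the pad centre.
- **Bystanders:** the ointment jar and glucose meter read within about 1 cm of where they started in both cameras. The carton matched in the scene camera; the side camera did not report it.

**Disagreement and slip:** the fingertips turned out to be about 20 mm farther back than stated. My first grasp closed on the white vial's neck, with about 5 N on the wrist, and I opened and gripped again lower. I used the measured offset after that.

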